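Set up the heating station at the lab bench

ROBOT

A 7-joint arm with a two-finger parallel gripper is mounted at the origin on the work surface. World frame = base frame: x ahead of the robot, y to its left, z up, the work surface at z = 0. Lengths are in m, angles in rad, forces in N, time in s.
With the tool pointing down it reaches from about 0.4 to 0.9 m from the base axis. Payload 5.6 kg.
Tool frame: the origin (TCP) lies at the centre of the arm's flange, where the gripper is bolted on; the fingertips stand 190 mm ahead of it and the grasp point (between the pads) lies 171 mm ahead of it; z points along the fingers, y is the direction in which the jaws open and shut (so a half turn about z gives the same grasp; the last joint's range is limited). The gripper opens to 92 mm and grips with 3 to 60 N. Pads are 20 mm wide; open, the fingers measure 128 mm over their backs; the gripper's body (75 mm by 189 mm) begins 69 mm behind the grasp point.
Start: joints at [1.177, 0.468, -0.012, 1.603, 0.006, 1.071, -0.056], TCP at [0.223, -0.61, 0.405] pointing down, gripper open.
Joint ranges: [-2.53, 2.53], [-0.31, 2.02], [-1.57, 1.55], [0.28, 2.44], [-1.29, 4.43], [0.15, 1.84], [-2.92, 2.92]. Speed limits (rad/s): [2.57, 2.57, 3.14, 3.14, 3.14, 3.14, 3.14].

INTERFACE

Orientations are given as a unit quaternion [x, y, z, w].
In Python, from workcell import manip gives the robot as it stands. The module is installed in compiled form; this text tells all that it offers.
- The arm moves only by the shell command python3 -m handwheel 'ROWS' [OPENING] [FORCE]. ROWS is JSON, a list of rows, each an object of numbers: "dx", "dy", "dz": the shift along the tool's x, y, z in m; "spin": the turn about the tool's z in degrees. A call has 1 to 5 rows; each row is the pose to reach, as a shift and turn from the pose commanded when the call began, along the tool's axes at that moment; what a row does not reach only later rows make up. A row lasts 1/12 s, in which the tool goes at most 41.7 mm and 7.16 degrees, less where a joint would pass 70% of its speed; a pose out of reach is approached as far as the arm can. A call with a gripper value outside its range is refused whole. OPENING is the opening, from -1 (shut) to 1 (fully open), set as the call begins (- or left out, the last holds). The fingers move at their own pace and stop on an object; FORCE is the grip in N (left out, the last holds). Time passes only in rows, so rows that repeat a pose let the fingers close. It gives the time, the measured TCP pose, the force and the opening at its end, in the units of the state.
- manip.sense(): the state, without advancing time (a new reading comes with each control period).
- manip.snapshot(name): name is "side" or "top" or "wrist"; returns a dict with "img" (480x640x3 uint8, red, green, blue), "K" (3x3 intrinsics, pixels), "extrinsics" (4x4, takes a point from camera to world coordinates); the wrist camera has in their place "mount" (4x4, takes a point from camera to tool coordinates, whose origin is the TCP and whose axes are the flange's). Camera axes: x right, y up, looking along -z (the intrinsics and any distortion apply to the point x, -y, -z); pixel columns grow to the right and rows downward; lengths in m; the calibration is good to about 2 mm. A picture is of the moment at which its call begins: read the wrist's pose just before it. There is no depth.
- manip.sign_off(): hands the job in, once; it reports no verdict.
Trained networks look in the newest picture that a camera, given by its name, has taken for a name from the list of things; names that differ only in an ending like _2 or _b are one class to them, and where a whole thing is asked for, a point or a joint stands for the part that bears it (a point fixed in the world has none). Each returns a list of dicts, best first, with "score" (0 to 1); they miss things now and then, are a little off and sometimes report something else, mostly with a low value. They report only what shows in the picture. A call takes as long as a camera call. They do not tell look-alikes from the thing itself.
- manip.search_frame(target, camera): "pixel" ([column, row] in pixels, amid what is visible of it).
The state is a dict: "time_s": time; "q": joint angles; "joint_velocities": joint speeds; "effort": joint torques, N m; "tcp_pos": TCP position; "tool_rot": TCP orientation; "force": force on the tool from outside, world axes, zero at the start; "torque": the same for the moment, N m; "gripper_width": finger opening in m.
Only numpy, scipy, OpenCV 4.12 (cv2) and the standard library are available. Lean on these libraries where they do the work, as an engineer would, in place of code of your own. Each camera call takes 0.05 s, during which the arm holds its last target.

TASK

Set up the bench for a heating run. Lift the clear guard of the block heater fully open, seat the aluminium block in the heater's well and lower the guard until it is closed. Behind the blue tube rack (on its far side from the robot), centred on it and squared up with it, stand the white sample box on the bench with a 7 cm gap between the two, stand the small amber bottle upright in the middle of that gap, and lay the timer flat, face up, on the middle of the box; do not disturb the glass beaker or the tape roll.

Things in the scene. Friction and masses are not known exactly. Their poses are not given: they have to be found in the camera images.
- guard (a joint): angle of the heater's clear guard, rad: 0 closed, grows as its front is lifted, end stop 1.75 (past upright), fully open above 1.2; may start slightly ajar. Stiff hinge: stays where left, moves with 2 to 4 N at the handle. The guard is a hood 140 x 140 mm, 60 mm high; its hinge line runs along the heater's y axis, 70 mm behind the well centre and 15 mm above the well floor.
- guard_handle (a point): middle of the guard's handle: a round steel bar 10 mm thick, 70 mm long, along the heater's y axis, 42 mm in front of the hood's front wall on two posts at its ends. It can be pinched from above, one finger behind it, and turns in the grip. Moves and tilts with the guard; at angle 0 it lies 180 mm in front of and 20 mm above the hinge line, axes as the heater's.
- well (a point): block heater, fixed: white housing 150 mm deep (x), 150 wide (y), 60 high, display on its front, clear guard on top. This point is the centre of the floor of its rectangular well, 48 mm above the bench; the well is 72 mm (x) by 60 mm (y), 12 mm deep, open at the top. x points to the heater's rear (hinge side, away from the robot), y to its left, z up.
- block_c (a point): loose aluminium block with 12 dark holes in its top, 60 (x) by 48 (y) by 56 mm high, 0.35 kg; this point is its centre, 28 mm above its underside; z up. It fits the well with its long side along the heater's x axis, 6 mm play on each side, and then stands 44 mm out of the well.
- rack: blue tube rack, fixed, 50 mm (x) by 120 mm (y) by 45 mm high, holes in its top, four white caps 9 mm above it. Origin: centre of its underside; x points behind it (away from the robot, square to its long side), y along its long side, z up. With a 70 mm gap the box's centre lies 126 mm behind the rack's centre, the middle of the gap 60 mm behind it.
- box_c (a point): loose white square sample box, a cardboard box with a closed white lid, 62 x 62 x 45 mm high, 0.12 kg; this point is its centre, 22.5 mm above its underside, z up, x and y along its sides. Any of its four sides may face the rack.
- bottle_c (a point): loose small amber bottle with a black cap, 34 mm across, 62 mm high (the cap is 22 mm across and takes the top 16 mm; the straight body reaches up to 40 mm), 0.06 kg; this point is on its axis half-way up, 31 mm above its underside. z up.
- timer_c (a point): loose white timer lying flat, with a display and three buttons on its upper face, 40 mm (x) by 60 mm (y) by 24 mm high, 0.06 kg; this point is its centre, 12 mm above its underside. z up.
- beaker_c (a point): bystander: a glass beaker, 44 mm across and 58 mm high, standing on the bench; this point is half-way up. Not to be moved.
- tape_c (a point): bystander: a blue tape roll, a flat ring 70 mm across and 19 mm high, lying on the bench; this point is its centre, half-way up. Not to be moved.
Mind the look-alikes: they are no part of the job. Of the things that look like the part that bears bottle_c, take the one that is farthest to the robot's right at the start.

How it is judged:
By the outcome, as a careful person would: the job done as asked, in the order asked, and still so for the second after the job is handed in, with the robot touching nothing.
It also fails if it takes over 144 s, if anything falls off the work surface, if the arm or the gripper's body presses on something with over 40 N, if the wrist force passes 120 N, or if a joint passes its speed limit or range.

## Working session

There is one attempt and no reset: what is moved stays moved. The work goes in short steps, Python scripts to look and compute and a shell command to move; the robot and the scene stay as the last step left them, time stands still between calls to the robot, and variables do not carry over. Pictures are saved under pics/ and viewed, and the job is handed in when it is done.

```bash
ls; mkdir -p pics
python3 - <<'E'
from workcell import manip
import cv2,json
s=manip.sense();print(s)
for n in("side","top","wrist"):
    d=manip.snapshot(n);cv2.imwrite(f"pics/{n}0.png",d["img"][:,:,::-1])
    print(n,d["K"],d.get("extrinsics",d.get("mount")),[k for k in d])
E
```

```text
pics
{'time_s': 0.0, 'q': array([ 1.17699753,  0.46839925, -0.01158138,  1.60361663,  0.00601361,
        1.07139483, -0.05631515]), 'joint_velocities': array([-0.00063821,  0.00249434,  0.00159364,  0.00053645, -0.00063528,
        0.00016319, -0.00029867]), 'effort': array([-9.44480053e-04, -5.20576715e+01, -1.22692893e-02, -2.43743044e+01,
       -5.65705611e-02,  1.72270444e-02,  1.47957985e-04]), 'tcp_pos': array([ 0.22323084, -0.61020488,  0.40372862]), 'tool_rot': array([ 9.84664536e-01,  1.74456174e-01, -2.26942316e-04, -8.62717096e-04]), 'force': array([-0.33353269, -0.26566323,  0.52411472]), 'torque': array([-0.0442827 ,  0.00799348,  0.07886338]), 'gripper_width': 0.09196854047347448}
side [[438.80526153   0.         313.58237801]
 [  0.         438.80526153 242.20021319]
 [  0.           0.           1.        ]] [[-0.6981444   0.42126991 -0.57890073  0.04931615]
 [-0.7159506  -0.40737105  0.56697757  0.44034155]
 [ 0.00302319  0.81029654  0.58601226  0.56408828]
 [ 0.          0.          0.          1.        ]] ['img', 'K', 'extrinsics']
top [[543.56994492   0.         326.67585992]
 [  0.         543.56994492 248.10788837]
 [  0.           0.           1.        ]] [[ 1.83471140e-02  9.90707464e-01 -1.34766855e-01  3.53800489e-01]
 [-9.99826190e-01  1.86261467e-02  8.09824375e-04  4.13214465e-03]
 [ 3.31248626e-03  1.34728573e-01  9.90877005e-01  1.28725633e+00]
 [ 0.00000000e+00  0.00000000e+00  0.00000000e+00  1.00000000e+00]] ['img', 'K', 'extrinsics']
wrist [[380.41517358   0.         328.32494855]
 [  0.         380.41517358 240.17167369]
 [  0.           0.           1.        ]] [[ 5.34038360e-04  9.61065301e-01  2.76320833e-01  7.76197811e-02]
 [ 9.99999013e-01 -8.72345541e-04  1.10141242e-03  3.18055620e-04]
 [ 1.29957650e-03  2.76319972e-01 -9.61064818e-01  2.01357037e-02]
 [ 0.00000000e+00  0.00000000e+00  0.00000000e+00  1.00000000e+00]] ['img', 'K', 'mount']
```

View pics/side0.png

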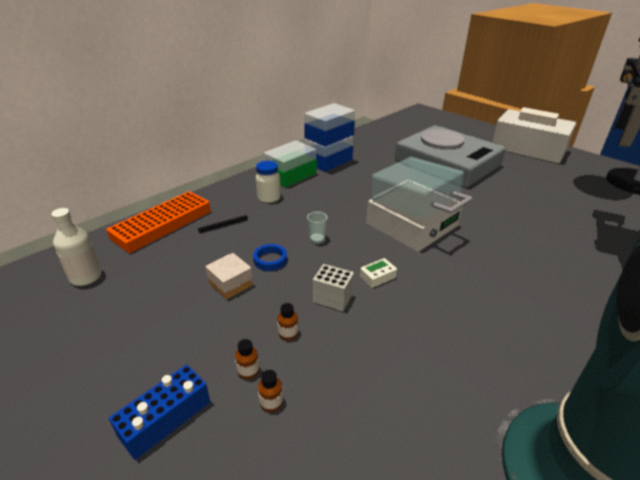

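View pics/top0.png

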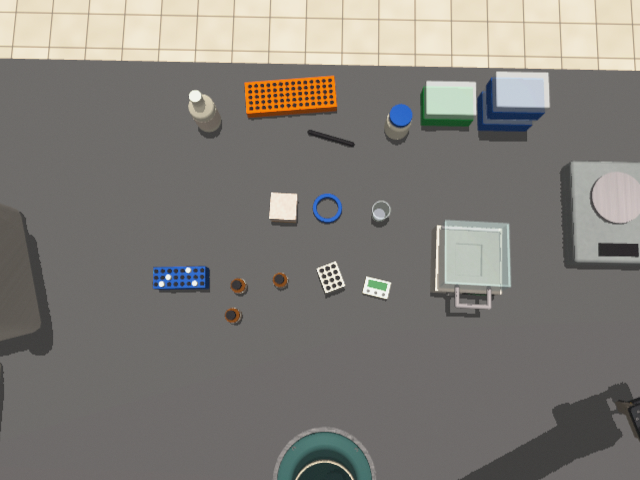

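View pics/wrist0.png

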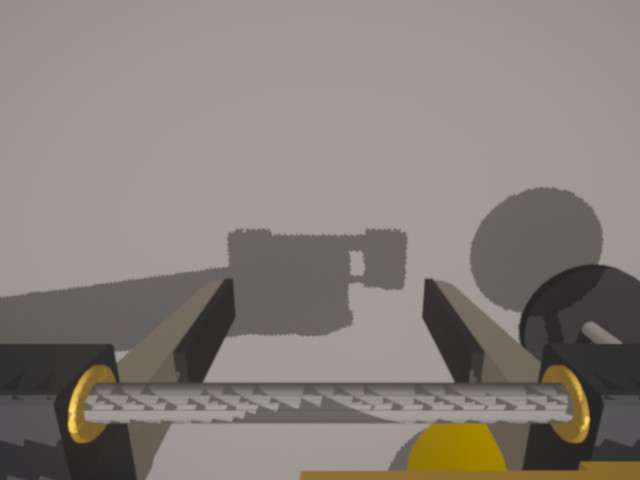

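The top view (up = world +x, right = robot's right) shows the heater at (473,258) with its handle at (473,302), block at (331,278), timer (377,288), box (284,207), rack (180,278), beaker (381,212) and tape (327,208). There are three amber bottles: (280,281), (238,286) and (233,315). The rightmost is (280,281).

```bash
cat > h.py <<'E'
from workcell import manip
import numpy as np, cv2, pickle
from scipy.spatial.transform import Rotation as R
def snap(n,tag):
    s=manip.sense(); d=manip.snapshot(n); cv2.imwrite(f"pics/{tag}.png",d["img"][:,:,::-1])
    if n=="wrist":
        T=np.eye(4);T[:3,:3]=R.from_quat(s["tool_rot"]).as_matrix();T[:3,3]=s["tcp_pos"];E=T@d["mount"]
    else: E=d["extrinsics"]
    c=dict(K=d["K"],E=np.array(E),img=d["img"]); pickle.dump(c,open(f"pics/{tag}.pkl","wb")); return c
def load(tag): return pickle.load(open(f"pics/{tag}.pkl","rb"))
def ray(c,p):
    K=c["K"]; v=np.array([(p[0]-K[0,2])/K[0,0],-(p[1]-K[1,2])/K[1,1],-1]); return c["E"][:3,3],c["E"][:3,:3]@v
def atz(c,p,z):
    o,v=ray(c,p); return o+v*(z-o[2])/v[2]
def proj(c,P):
    P=np.atleast_2d(P); q=(P-c["E"][:3,3])@c["E"][:3,:3]
    return np.c_[c["K"][0,0]*q[:,0]/-q[:,2]+c["K"][0,2], -c["K"][1,1]*q[:,1]/-q[:,2]+c["K"][1,2]]
def tri(obs):
    A=np.zeros((3,3));b=np.zeros(3);L=[]
    for c,p in obs:
        o,v=ray(c,p);v=v/np.linalg.norm(v);M=np.eye(3)-np.outer(v,v);A+=M;b+=M@o
    X=np.linalg.solve(A,b)
    return X,[float(np.linalg.norm(proj(c,X)[0]-np.array(p))) for c,p in obs]
def box(sx,sy,z0,z1):
    return np.array([[a*sx/2,b*sy/2,z] for z in(z0,z1) for a,b in((-1,-1),(1,-1),(1,1),(-1,1))])
def pose(P,x,y,yaw,z=0):
    c,s=np.cos(yaw),np.sin(yaw); return P@np.array([[c,-s,0],[s,c,0],[0,0,1]]).T+[x,y,z]
E
python3 - <<'E'
from h import *
S=snap("side","s1");
names=["guard_handle","guard","well","block_c","rack","box_c","bottle_c","timer_c","beaker_c","tape_c"]
r={}
for n in names: r[n]=[(np.round(d["pixel"],1),round(d["score"],2)) for d in manip.search_frame(n,"side")][:4]
T=snap("top","t1")
for n in names:
    t=[(np.round(d["pixel"],1),round(d["score"],2)) for d in manip.search_frame(n,"top")][:4]
    print(n,r[n],t)
    for a in r[n]:
        for b in t:
            X,e=tri([(S,a[0]),(T,b[0])])
            if max(e)<6: print("   ",np.round(X,3),np.round(e,1))
c=T["img"][180:340,140:520]; cv2.imwrite("pics/c1.png",cv2.resize(c[:,:190],None,fx=4,fy=4,interpolation=3)[:,:,::-1]);cv2.imwrite("pics/c2.png",cv2.resize(c[:,180:],None,fx=4,fy=4,interpolation=3)[:,:,::-1])
print(manip.sense()["time_s"])
E
```

```text
guard_handle [(array([421. , 189.3]), 0.73)] [(array([474.2, 261. ]), 0.84)]
    [ 0.493 -0.324  0.093] [0.3 0.3]
guard [(array([422.2, 189.3]), 0.71)] [(array([475. , 255.6]), 0.8), (array([282.2, 210.5]), 0.18)]
    [ 0.501 -0.33   0.088] [3. 3.]
well [(array([416. , 203.1]), 0.66)] [(array([471.2, 260.5]), 0.68)]
    [ 0.5   -0.327  0.053] [0.4 0.4]
block_c [(array([332.5, 285.4]), 0.69)] [(array([329.3, 275.3]), 0.81)]
    [ 0.459 -0.006  0.029] [1.6 1.2]
rack [(array([159.3, 412.8]), 0.81)] [(array([179.2, 276.3]), 0.9), (array([380.8, 209.2]), 0.75)]
    [0.453 0.346 0.015] [1.2 0.7]
box_c [(array([226. , 277.6]), 0.72)] [(array([283.3, 209.9]), 0.86)]
    [0.618 0.111 0.019] [2.  1.6]
bottle_c [(array([270.7, 394.4]), 0.97), (array([245.7, 358.5]), 0.68), (array([288.2, 321.8]), 0.67)] [(array([277.7, 282.9]), 0.71), (array([239. , 285.3]), 0.57), (array([235.5, 314.1]), 0.46)]
    [ 0.461  0.138 -0.16 ] [4.6 3.2]
    [0.369 0.213 0.011] [0.3 0.2]
    [0.435 0.206 0.026] [0.7 0.4]
    [0.441 0.114 0.035] [0. 0.]
    [0.363 0.187 0.147] [4.2 2.6]
timer_c [(array([378. , 271.8]), 0.93)] [(array([378. , 288.4]), 0.6)]
    [ 0.436 -0.118  0.01 ] [0.8 0.7]
beaker_c [(array([319.2, 226.4]), 0.61)] [(array([381.8, 211. ]), 0.59)]
    [ 0.614 -0.127  0.028] [1.  0.9]
tape_c [(array([273.7, 258.4]), 0.82)] [(array([473. , 259.6]), 0.54), (array([333.5, 218. ]), 0.53)]
    [ 0.608 -0.005  0.008] [4.6 4. ]
1.25
```

View pics/c1.png

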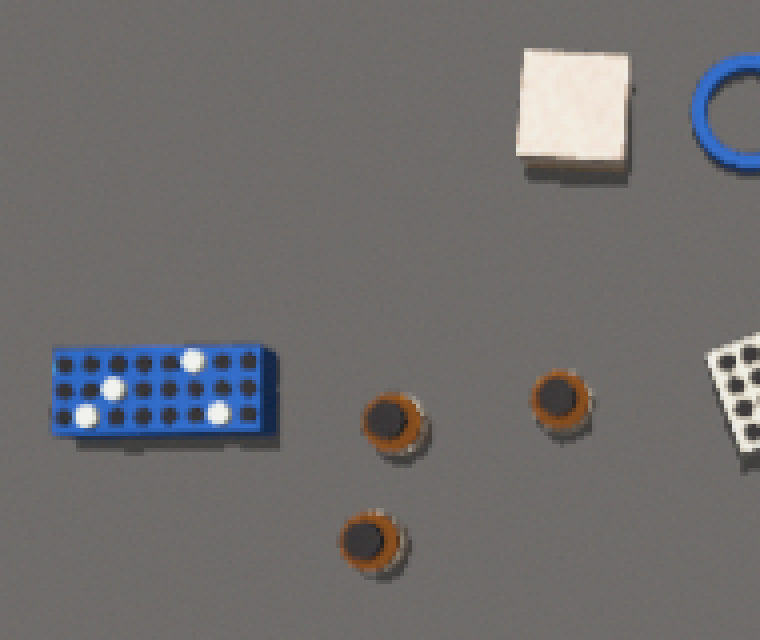

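View pics/c2.png

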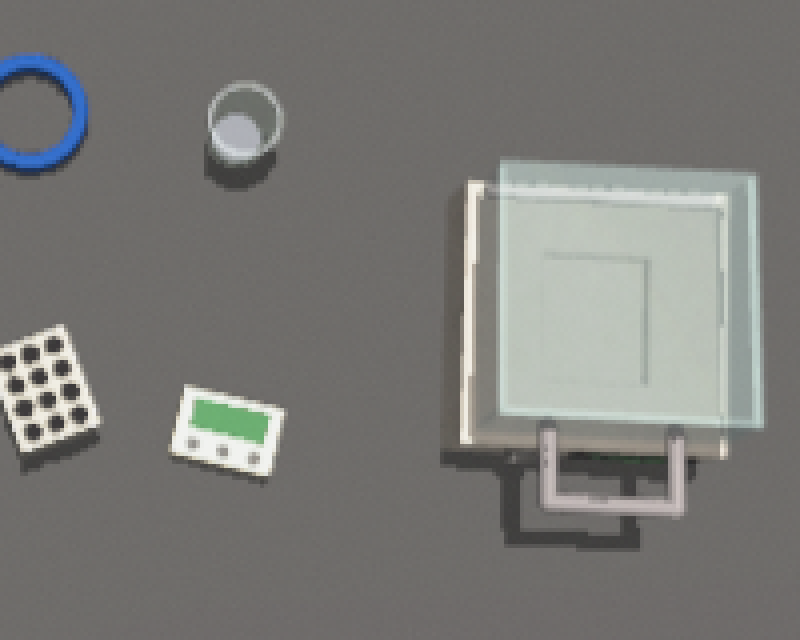

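```bash
cat >> h.py <<'E'
from scipy.optimize import least_squares
def fit(c,model,idx,pix,x0):
    P=model[idx]; f=lambda v:(proj(c,pose(P,v[0],v[1],v[2]))-pix).ravel()
    r=least_squares(f,x0); return r.x, np.sqrt(np.mean(r.fun**2)), np.abs(r.fun).max()
E
cat > m.py <<'E'
from h import *
T=load("t1")
z=lambda off,L:[((X+.5)/4-.5+off,(Y+.5)/4-.5+180) for X,Y in L]
def show(n,sx,sy,zt,pix):
    w=np.array([atz(T,p,zt)[:2] for p in pix]); c=w.mean(0)
    (cx,cy),(a,b),ang=cv2.minAreaRect((w*1000).astype(np.float32))
    print(n,np.round(c,4),"rect",round(cx,1),round(cy,1),round(a,1),round(b,1),round(ang,1),"edges",[(round(float(np.hypot(*(w[(i+1)%4]-w[i])))*1000,1),round(float(np.degrees(np.arctan2(*(w[(i+1)%4]-w[i])[::-1]))),1)) for i in range(len(w))])
show("rack",.05,.12,.045,z(140,[(52,347),(263,345),(263,433),(53,436)]))
show("box",.062,.062,.045,z(140,[(524,48),(631,54),(627,162),(517,155)]))
show("timer",.04,.06,.024,z(320,[(186,386),(285,408),(271,472),(171,451)]))
show("block",.06,.048,.056,z(140,[(706,352)])+z(320,[(66,325),(100,423),(24,452)]))
show("heater",.15,.15,.06,z(320,[(468,181),(728,192),(723,455),(462,445)]))
for zz in (.08,.085,.09): print("bar",zz,atz(T,z(320,[(548,503)])[0],zz),atz(T,z(320,[(683,508)])[0],zz))
print("bottlecap",atz(T,z(140,[(556,397)])[0],.062))
E
python3 m.py
```

```text
rack [0.4494 0.3395] rect 449.5 339.8 51.0 121.6 1.9 edges [(120.9, -88.4), (50.5, -177.2), (119.6, 91.9), (51.1, 4.2)]
box [0.6204 0.106 ] rect 620.3 105.6 64.0 64.6 88.2 edges [(62.7, -92.2), (64.2, 179.4), (64.0, 87.4), (63.7, -1.8)]
timer [ 0.4368 -0.1147] rect 436.6 -114.7 59.5 38.9 78.5 edges [(58.9, -101.5), (38.1, 167.9), (59.1, 79.2), (38.9, -12.4)]
block [ 0.4562 -0.007 ] rect 456.8 -7.3 60.7 48.1 21.9 edges [(48.1, -70.2), (59.0, -160.0), (46.1, 111.9), (60.7, 21.9)]
heater [ 0.502  -0.3197] rect 501.8 -320.2 149.1 152.4 88.2 edges [(149.1, -91.4), (150.7, 177.5), (147.2, 88.9), (151.3, -1.8)]
bar 0.08 [ 0.39560793 -0.28653461  0.08      ] [ 0.39423443 -0.36117381  0.08      ]
bar 0.085 [ 0.39543478 -0.28533077  0.085     ] [ 0.39406697 -0.35966085  0.085     ]
bar 0.09 [ 0.39526163 -0.28412694  0.09      ] [ 0.39389951 -0.35814789  0.09      ]
bottlecap [0.44834366 0.11026816 0.062     ]
```

The rough poses agree with the given sizes: heater (0.502, -0.320) at yaw about -2°, and the handle bar near (0.394, -0.323, 0.085). Next I bring the wrist camera over the handle.

```bash
python3 -m handwheel '[{"dx":0.03,"dy":-0.024,"spin":-7},{"dx":0.06,"dy":-0.048,"spin":-14},{"dx":0.09,"dy":-0.072,"spin":-21},{"dx":0.12,"dy":-0.097,"spin":-28},{"dx":0.15,"dy":-0.122,"spin":-35}]' 1
cat > go.py <<'E'
# usage: go.py x y z yawdeg(of tool y axis): prints shift needed from the measured pose
import sys; from h import *
s=manip.sense(); M=R.from_quat(s["tool_rot"]).as_matrix()
a=[float(v) for v in sys.argv[1:]]
d=M.T@(np.array(a[:3])-s["tcp_pos"]); cur=np.degrees(np.arctan2(M[1,1],M[0,1]))
print("t",round(s["time_s"],2),"pos",np.round(s["tcp_pos"],4),"yawy",round(cur,2),"tilt",np.round(M[:,2],4))
print("dx,dy,dz mm",np.round(d*1000,1), "spin",round(-((a[3]-cur+180)%360-180),2) if len(a)>3 else "")
E
python3 go.py 0.393 -0.32 0.404 -1.8
```

```text
t 1.25 pos [ 0.2234 -0.6104  0.4047] yawy -69.9 tilt [ 0. -0. -1.]
dx,dy,dz mm [ 259.1 -214.5    0.7] spin -68.1validation failed for argument at $[0]...
```

```bash
python3 -m handwheel '[{"dx":0.03,"dy":-0.024,"dz":0,"spin":-7},{"dx":0.06,"dy":-0.048,"dz":0,"spin":-14},{"dx":0.09,"dy":-0.072,"dz":0,"spin":-21},{"dx":0.12,"dy":-0.097,"dz":0,"spin":-28},{"dx":0.15,"dy":-0.122,"dz":0,"spin":-35}]' 1
python3 go.py 0.393 -0.32 0.404 -1.8
```

```text
time_s: 1.67
tcp_pos: [0.3229, -0.4427, 0.4049]
tool_rot: [0.885, 0.465, -0.0, 0.0]
force: [0.4, -1.6, -0.3]
gripper_width: 0.0921
t 1.67 pos [ 0.3229 -0.4427  0.4049] yawy -34.58 tilt [ 2.e-04 -5.e-04 -1.e+00]
dx,dy,dz mm [140.8 -11.9   0.8] spin -32.78
```

```bash
python3 -m handwheel '[{"dx":0.03,"dy":-0.003,"dz":0,"spin":-7},{"dx":0.06,"dy":-0.006,"dz":0,"spin":-14},{"dx":0.09,"dy":-0.008,"dz":0,"spin":-21},{"dx":0.12,"dy":-0.01,"dz":0,"spin":-28},{"dx":0.14,"dy":-0.012,"dz":0,"spin":-32.8}]' 0
python3 -m handwheel '[{"dx":0,"dy":0,"dz":0,"spin":0},{"dx":0,"dy":0,"dz":0,"spin":0}]'
python3 go.py 0.393 -0.32 0.254 -1.8
python3 - <<'E'
from h import *
snap("wrist","w1")
E
```

```text
time_s: 2.08
tcp_pos: [0.394, -0.3199, 0.4051]
tool_rot: [0.717, 0.697, 0.0, 0.0]
force: [-0.3, -0.3, 0.6]
gripper_width: 0.0605
time_s: 2.25
tcp_pos: [0.393, -0.322, 0.4049]
tool_rot: [0.72, 0.694, -0.0, 0.0]
force: [-0.8, -0.0, 0.1]
gripper_width: 0.0474
t 2.25 pos [ 0.393  -0.322   0.4049] yawy -2.04 tilt [ 2.e-04 -6.e-04 -1.e+00]
dx,dy,dz mm [ 2.100e+00 -1.000e-01  1.509e+02] spin -0.24
```

View pics/w1.png

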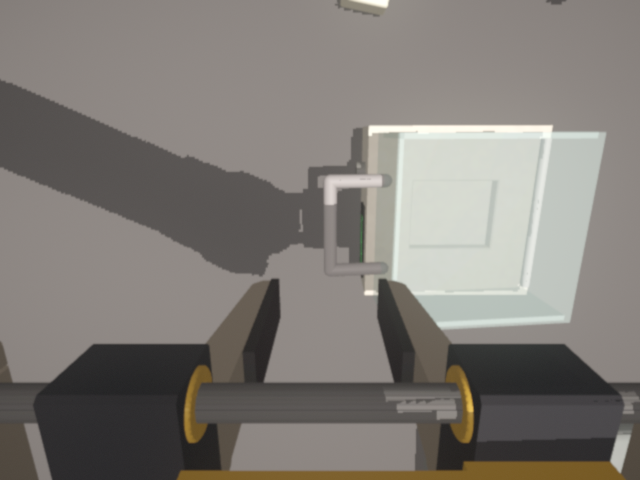

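The wrist view shows the handle bar running from (330,180) to (330,270), the posts going right to the hood, and the housing's near-side top edge from (367,128) to (551,126). I triangulate the handle with the top view.

Run:
```python
from h import *
T=load("t1");W=load("w1");S=load("s1")
z=lambda X,Y:((X+.5)/4-.5+320,(Y+.5)/4-.5+180)
print(tri([(T,z(548,503)),(W,(330,181))]),tri([(T,z(683,508)),(W,(330,269))]))
w=[atz(W,p,.06) for p in((367,128),(551,126),(528,293),(364,293))]; print(np.round(w,4))
for yaw in(-1.8,-1.0,-.3):
    y=np.radians(yaw)
    for c in(.502,-.320),: print(yaw,np.round(proj(W,pose(box(.15,.15,0,.06),*c,y))[4:],1),np.round(proj(T,pose(box(.15,.15,0,.06),*c,y))[4:],1))
print([ (548+.5)/4-.5+320], [z(*p) for p in((468,181),(728,192),(723,455),(462,445))])
cv2.imwrite("pics/c3.png",cv2.resize(W["img"][110:340,290:620],(792,552),interpolation=cv2.INTER_CUBIC)[:,:,::-1])
```

```text
(array([ 0.39498458, -0.27916908,  0.11004772]), [0.2055652384263579, 0.6084963601501411]) (array([ 0.39389605, -0.36897434,  0.05128036]), [0.685262727810521, 1.6599556329428569])
[[ 0.4271 -0.2432  0.06  ]
 [ 0.5775 -0.2469  0.06  ]
 [ 0.5749 -0.3948  0.06  ]
 [ 0.4233 -0.3895  0.06  ]]
-1.8 [[365.5 296. ]
 [527.4 295.5]
 [553.2 126.5]
 [369.8 127.2]] [[501.3 293.6]
 [501.8 228.1]
 [436.4 224.8]
 [434.9 290.2]]
-1.0 [[366.6 297. ]
 [528.7 294.4]
 [552.1 125.2]
 [368.5 128.6]] [[501.8 293.1]
 [501.3 227.6]
 [435.9 225.3]
 [435.3 290.7]]
-0.3 [[367.6 297.9]
 [529.8 293.5]
 [551.2 124.1]
 [367.3 129.8]] [[502.2 292.7]
 [500.9 227.2]
 [435.5 225.6]
 [435.7 291.1]]
[456.625] [(436.625, 224.875), (501.625, 227.625), (500.375, 293.375), (435.125, 290.875)]
```

View pics/c3.png

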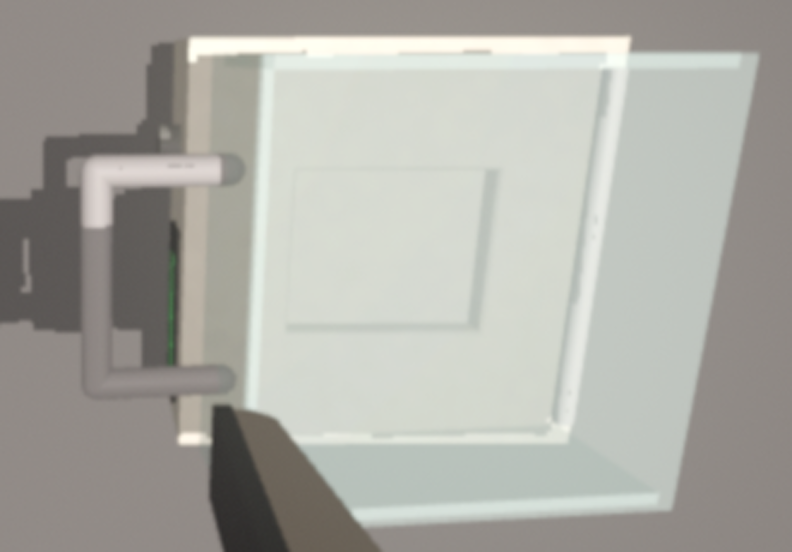

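The handle comes out near (0.3945, -0.322, 0.082), which matches angle of about 0 (expected 0.392 and 0.083). The finger behind the bar has 37 mm before the hood wall, so I narrow the opening to about 25 mm and descend.

```bash
python3 -m handwheel '[{"dx":0.002,"dy":0.001,"dz":0.0,"spin":-0.5},{"dx":0.002,"dy":0.001,"dz":0.02,"spin":-0.5},{"dx":0.002,"dy":0.001,"dz":0.045,"spin":-0.5},{"dx":0.002,"dy":0.001,"dz":0.07,"spin":-0.5},{"dx":0.002,"dy":0.001,"dz":0.075,"spin":-0.5}]' -0.45 15
python3 - <<'E'
from h import *
snap("wrist","w2"); s=manip.sense(); print(s["tcp_pos"],s["gripper_width"],s["force"])
E
```

```text
time_s: 2.72
tcp_pos: [0.3917, -0.3211, 0.3263]
tool_rot: [0.718, 0.696, -0.001, -0.003]
force: [-0.2, -0.7, -0.1]
gripper_width: 0.0253
[ 0.39215988 -0.3211642   0.32701177] 0.02541947084414122 [-0.4185322  -0.35024025 -0.78219181]
```

View pics/w2.png

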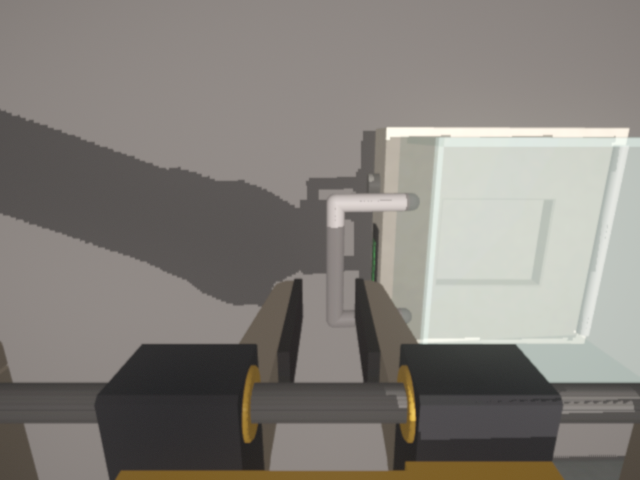

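```bash
python3 - <<'E'
from h import *
for t,p in (("w1",(330,226)),("w2",(336,262))): 
    for z in(.08,.083,.09): print(t,np.round(atz(load(t),p,z),4))
print(tri([(load("w1"),(330,226)),(load("w2"),(336,262))]), tri([(load("w2"),(336,202)),(load("w1"),(330,182))]))
E
python3 go.py 0.395 -0.321 0.254 -1.6
```

```text
w1 [ 0.3941 -0.3197  0.08  ]
w1 [ 0.3942 -0.319   0.083 ]
w1 [ 0.3942 -0.3173  0.09  ]
w2 [ 0.395  -0.3218  0.08  ]
w2 [ 0.3949 -0.3207  0.083 ]
w2 [ 0.3949 -0.3183  0.09  ]
(array([ 0.39454257, -0.31445454,  0.10130486]), [0.4051753816437115, 0.5456987071649518]) (array([ 0.3956144 , -0.28308331,  0.08370394]), [0.4310319563803925, 0.32327102683983366])
t 2.77 pos [ 0.3922 -0.3212  0.327 ] yawy -1.73 tilt [-0.0045  0.0034 -1.    ]
dx,dy,dz mm [ 0.   3.2 73. ] spin -0.13
```

```bash
python3 -m handwheel '[{"dx":0,"dy":0.003,"dz":0.02,"spin":0},{"dx":0,"dy":0.003,"dz":0.04,"spin":0},{"dx":0,"dy":0.003,"dz":0.06,"spin":0},{"dx":0,"dy":0.003,"dz":0.072,"spin":0},{"dx":0,"dy":0.003,"dz":0.072,"spin":0}]'
python3 -m handwheel '[{"dx":0,"dy":0,"dz":0,"spin":0},{"dx":0,"dy":0,"dz":0,"spin":0},{"dx":0,"dy":0,"dz":0,"spin":0}]' -1 15
python3 go.py 0.395 -0.321 0.254 -1.6
python3 - <<'E'
from h import *
snap("wrist","w3")
E
```

```text
time_s: 3.18
tcp_pos: [0.396, -0.321, 0.2564]
tool_rot: [0.717, 0.697, -0.0, -0.001]
force: [-0.1, -0.7, -0.3]
gripper_width: 0.0255
time_s: 3.43
tcp_pos: [0.3949, -0.3213, 0.2584]
tool_rot: [0.717, 0.697, -0.002, -0.002]
force: [-6.5, 0.2, 2.4]
gripper_width: 0.0093
t 3.43 pos [ 0.3949 -0.3213  0.2584] yawy -1.68 tilt [-0.0047 -0.     -1.    ]
dx,dy,dz mm [0.3 0.1 4.4] spin -0.08
```

View pics/w3.png

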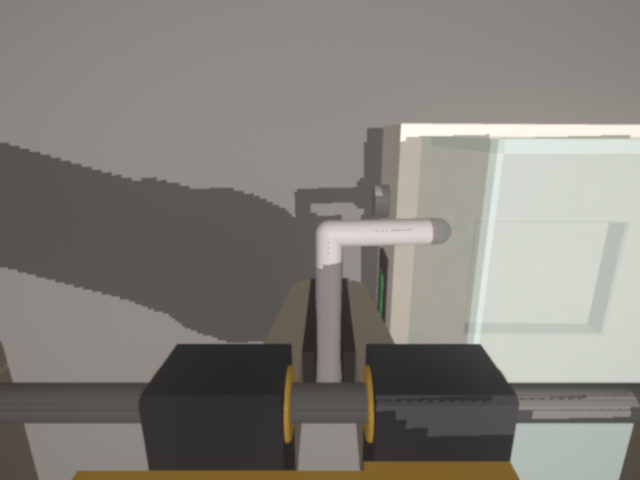

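The grip is on the bar at 9.3 mm. Now I lift along the hinge arc.

```bash
python3 -m handwheel '[{"dx":0,"dy":0.003,"dz":-0.018,"spin":0},{"dx":0,"dy":0.0075,"dz":-0.0355,"spin":0},{"dx":0,"dy":0.014,"dz":-0.0525,"spin":0},{"dx":0,"dy":0.022,"dz":-0.0685,"spin":0},{"dx":0,"dy":0.0315,"dz":-0.084,"spin":0}]'
python3 -m handwheel '[{"dx":0,"dy":0.011,"dz":-0.014,"spin":0},{"dx":0,"dy":0.0235,"dz":-0.0275,"spin":0},{"dx":0,"dy":0.0375,"dz":-0.039,"spin":0},{"dx":0,"dy":0.052,"dz":-0.0495,"spin":0},{"dx":0,"dy":0.068,"dz":-0.0585,"spin":0}]'
```

```text
time_s: 3.9
tcp_pos: [0.4333, -0.3215, 0.3443]
tool_rot: [0.716, 0.698, 0.005, 0.008]
force: [24.4, -5.1, -25.1]
gripper_width: 0.0094
time_s: 4.32
tcp_pos: [0.4972, -0.3229, 0.3987]
tool_rot: [0.717, 0.697, 0.001, 0.0]
force: [8.4, -2.0, -24.8]
gripper_width: 0.0093
```

```bash
python3 -m handwheel '[{"dx":0,"dy":0.015,"dz":-0.006,"spin":0},{"dx":0,"dy":0.03,"dz":-0.011,"spin":0},{"dx":0,"dy":0.047,"dz":-0.0145,"spin":0},{"dx":0,"dy":0.063,"dz":-0.017,"spin":0},{"dx":0,"dy":0.078,"dz":-0.0175,"spin":0}]'
python3 -m handwheel '[{"dx":0,"dy":0,"dz":0,"spin":0},{"dx":0,"dy":0,"dz":0,"spin":0}]'
python3 go.py 0.395 -0.321 0.258 -1.6
python3 - <<'E'
from h import *
snap("side","s2")
E
```

```text
time_s: 4.73
tcp_pos: [0.5736, -0.3255, 0.4162]
tool_rot: [0.717, 0.697, -0.001, -0.002]
force: [-2.3, 0.6, -10.3]
gripper_width: 0.0093
time_s: 4.9
tcp_pos: [0.5739, -0.3254, 0.4164]
tool_rot: [0.717, 0.697, 0.0, -0.001]
force: [1.6, -0.0, -12.6]
gripper_width: 0.0092
t 4.9 pos [ 0.5739 -0.3254  0.4164] yawy -1.57 tilt [-0.0011  0.0014 -1.    ]
dx,dy,dz mm [  -0.7 -178.7  158.6] spin 0.03
```

View pics/s2.png

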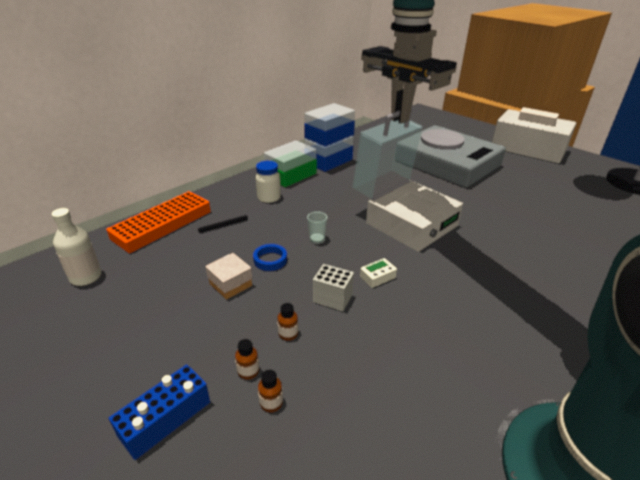

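The side view shows the hood standing upright, with the handle at the gripper around (400,115). Release and rise.

```bash
python3 -m handwheel '[{"dx":0,"dy":0,"dz":0,"spin":0},{"dx":0,"dy":0,"dz":0,"spin":0},{"dx":0,"dy":0,"dz":-0.02,"spin":0},{"dx":0,"dy":0,"dz":-0.05,"spin":0},{"dx":0,"dy":0,"dz":-0.06,"spin":0}]' -0.4
python3 go.py 0.457 -0.007 0.405 -69
```

```text
time_s: 5.37
tcp_pos: [0.5743, -0.3259, 0.4842]
tool_rot: [0.717, 0.697, 0.001, 0.004]
force: [0.3, 0.1, 0.5]
gripper_width: 0.0277
t 5.37 pos [ 0.5743 -0.3259  0.4842] yawy -1.64 tilt [ 0.0079 -0.0046 -1.    ]
dx,dy,dz mm [ 315.8 -127.    76.8] spin 67.36
```

```bash
python3 -m handwheel '[{"dx":0.033,"dy":-0.013,"dz":0,"spin":6.8},{"dx":0.066,"dy":-0.026,"dz":0,"spin":13.6},{"dx":0.1,"dy":-0.04,"dz":0.01,"spin":20.4},{"dx":0.135,"dy":-0.055,"dz":0.02,"spin":27.2},{"dx":0.17,"dy":-0.07,"dz":0.03,"spin":34}]' 1
python3 go.py 0.457 -0.007 0.405 -69
```

```text
time_s: 5.78
tcp_pos: [0.5077, -0.1525, 0.449]
tool_rot: [0.891, 0.454, 0.001, 0.002]
force: [0.3, 0.5, 0.4]
gripper_width: 0.0586
t 5.78 pos [ 0.5077 -0.1525  0.449 ] yawy -35.99 tilt [ 0.0036 -0.0016 -1.    ]
dx,dy,dz mm [  87.9 -126.7   43.6] spin 33.01
```

```bash
python3 -m handwheel '[{"dx":0.018,"dy":-0.025,"dz":0.01,"spin":6.6},{"dx":0.036,"dy":-0.05,"dz":0.02,"spin":13.2},{"dx":0.054,"dy":-0.076,"dz":0.03,"spin":19.8},{"dx":0.072,"dy":-0.102,"dz":0.04,"spin":26.4},{"dx":0.088,"dy":-0.126,"dz":0.044,"spin":33}]'
python3 -m handwheel '[{"dx":0,"dy":0,"dz":0,"spin":0},{"dx":0,"dy":0,"dz":0,"spin":0}]'
python3 go.py 0.457 -0.007 0.405 -69
python3 - <<'E'
from h import *
snap("wrist","w4")
E
```

```text
time_s: 6.2
tcp_pos: [0.4564, -0.0074, 0.404]
tool_rot: [0.983, 0.183, 0.001, 0.0]
force: [0.3, 0.7, 0.5]
gripper_width: 0.0911
time_s: 6.37
tcp_pos: [0.4573, -0.0077, 0.4049]
tool_rot: [0.982, 0.188, 0.001, 0.001]
force: [0.6, -0.2, -0.4]
gripper_width: 0.0918
t 6.37 pos [ 0.4573 -0.0077  0.4049] yawy -68.35 tilt [ 2.8e-03 -9.0e-04 -1.0e+00]
dx,dy,dz mm [-0.  -0.8 -0.1] spin 0.65
```

View pics/w4.png

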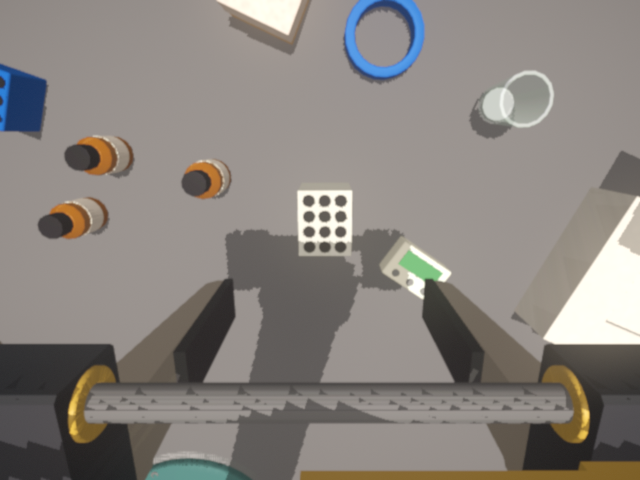

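Run:
```python
from h import *
W=load("w4")
cv2.imwrite("pics/c4.png",cv2.resize(W["img"][150:300,260:460],(800,600),interpolation=cv2.INTER_CUBIC)[:,:,::-1])
```

```text
(no output)
```

View pics/c4.png

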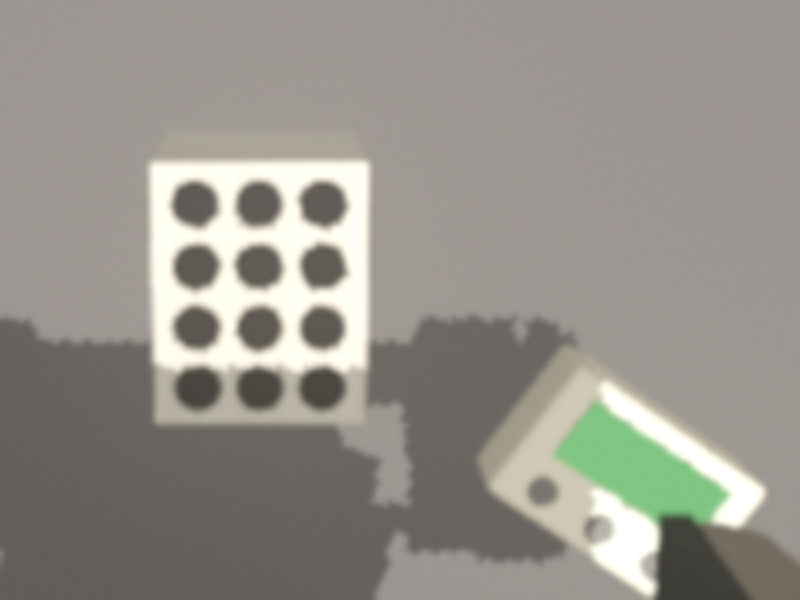

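Zoomed, the block's top corners are at (150,161), (369,160), (364,424) and (154,424) in the crop. I compute its pose and check its height with the top view.

```bash
python3 - <<'E'
from h import *
W=load("w4");T=load("t1")
px=np.array([((X+.5)/4-.5+260,(Y+.5)/4-.5+150) for X,Y in((150,161),(369,160),(364,424),(154,424))])
w=np.array([atz(W,p,.056) for p in px]);print(np.round(w,4),w.mean(0))
print([(round(np.hypot(*(w[(i+1)%4]-w[i])[:2])*1000,1),round(np.degrees(np.arctan2(*(w[(i+1)%4]-w[i])[:2][::-1])),1)) for i in range(4)])
zz=lambda off,X,Y:((X+.5)/4-.5+off,(Y+.5)/4-.5+180)
# corner pairs: far(world) corners top picture vs wrist
for a,b in((zz(140,706,352),0),(zz(320,66,325),1),(zz(320,100,423),2),(zz(320,24,452),3)): print(tri([(T,a),(W,px[b])]))
print("cap",tri([(T,zz(140,556,397)),(W,(196,183))]),atz(W,(196,183),.062))
E
python3 go.py 0.457 -0.007 0.211 -69
```

```text
[[ 0.4747  0.0277  0.056 ]
 [ 0.4924 -0.0163  0.056 ]
 [ 0.4365 -0.0384  0.056 ]
 [ 0.4188  0.006   0.056 ]] [ 0.45559524 -0.00526004  0.056     ]
[(np.float64(47.4), np.float64(-68.1)), (np.float64(60.2), np.float64(-158.4)), (np.float64(47.8), np.float64(111.7)), (np.float64(59.9), np.float64(21.3))]
(array([0.47552148, 0.02690218, 0.061051  ]), [0.3059476909192644, 0.8183725767114529])
(array([ 0.49234805, -0.01791933,  0.05150134]), [0.5244036592965577, 1.3682043145186331])
(array([ 0.4366817 , -0.03872201,  0.05628183]), [0.16956416928391246, 0.4231679398436649])
(array([0.41944936, 0.00483656, 0.05745186]), [0.5340782582776002, 1.3341617988868708])
cap (array([0.44857729, 0.11047355, 0.05774672]), [0.08278707689224188, 0.23104922896048471]) [0.44954428 0.10914097 0.062     ]
t 6.42 pos [ 0.4578 -0.009   0.405 ] yawy -68.48 tilt [ 0.003 -0.001 -1.   ]
dx,dy,dz mm [ -0.5  -2.6 193.9] spin 0.52
```

```bash
python3 -m handwheel '[{"dx":0,"dy":-0.003,"dz":0.035,"spin":0},{"dx":0,"dy":-0.003,"dz":0.07,"spin":0},{"dx":0,"dy":-0.003,"dz":0.105,"spin":0},{"dx":0,"dy":-0.003,"dz":0.13,"spin":0},{"dx":0,"dy":-0.003,"dz":0.14,"spin":0}]' 0.5
python3 go.py 0.4555 -0.0055 0.209 -68.5
python3 - <<'E'
from h import *
snap("wrist","w5")
E
```

```text
time_s: 6.83
tcp_pos: [0.4561, -0.0079, 0.2611]
tool_rot: [0.983, 0.185, -0.002, -0.0]
force: [-1.2, -0.4, -0.3]
gripper_width: 0.0688
t 6.83 pos [ 0.4561 -0.0079  0.2611] yawy -68.7 tilt [-3.7e-03 -4.0e-04 -1.0e+00]
dx,dy,dz mm [ 0.5 -2.4 52.1] spin -0.2
```

View pics/w5.png

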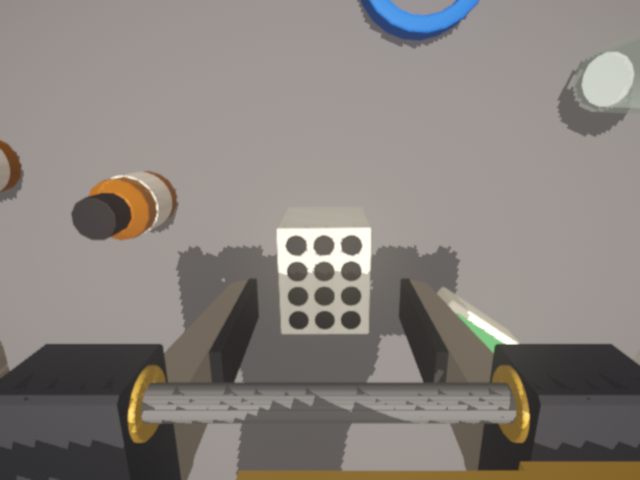

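```bash
python3 -m handwheel '[{"dx":0,"dy":-0.002,"dz":0.02,"spin":0},{"dx":0,"dy":-0.002,"dz":0.04,"spin":0},{"dx":0,"dy":-0.002,"dz":0.052,"spin":0},{"dx":0,"dy":-0.002,"dz":0.053,"spin":0},{"dx":0,"dy":-0.002,"dz":0.053,"spin":0}]'
python3 -m handwheel '[{"dx":0,"dy":0,"dz":0,"spin":0},{"dx":0,"dy":0,"dz":0,"spin":0},{"dx":0,"dy":0,"dz":0,"spin":0},{"dx":0,"dy":0,"dz":0,"spin":0}]' -1 25
python3 go.py 0.456 -0.006 0.209 -68.5
```

```text
time_s: 7.3
tcp_pos: [0.4567, -0.0048, 0.2115]
tool_rot: [0.983, 0.185, 0.001, 0.0]
force: [-0.5, -0.1, 0.3]
gripper_width: 0.069
time_s: 7.63
tcp_pos: [0.4563, -0.0045, 0.2117]
tool_rot: [0.983, 0.186, 0.001, 0.0]
force: [-1.3, -1.7, 5.8]
gripper_width: 0.0482
t 7.63 pos [ 0.4563 -0.0045  0.2117] yawy -68.61 tilt [ 2.e-03 -4.e-04 -1.e+00]
dx,dy,dz mm [-0.8  1.3  2.7] spin -0.11
```

```bash
python3 -m handwheel '[{"dx":0,"dy":0,"dz":-0.03,"spin":0},{"dx":0,"dy":0,"dz":-0.07,"spin":0},{"dx":0,"dy":0,"dz":-0.11,"spin":0},{"dx":0,"dy":0,"dz":-0.14,"spin":0},{"dx":0,"dy":0,"dz":-0.14,"spin":0}]'
python3 -c "
from h import *
print(np.round(manip.sense()['q'],2),manip.sense()['force'])"
python3 go.py 0.502 -0.320 0.35 88.4
```

```text
time_s: 8.05
tcp_pos: [0.4574, -0.0039, 0.3564]
tool_rot: [0.983, 0.186, 0.005, 0.001]
force: [1.7, 0.6, -3.0]
gripper_width: 0.0477
[ 0.28  0.24 -0.39  2.09  0.12  0.83 -1.38] [ 1.67318828  0.61028406 -2.98107959]
t 8.05 pos [ 0.4574 -0.0039  0.3564] yawy -68.61 tilt [ 1.100e-02 -9.000e-04 -9.999e-01]
dx,dy,dz mm [-73.9 310.5   7.1] spin -157.01
```

```bash
python3 -m handwheel '[{"dx":0,"dy":0.015,"dz":-0.01,"spin":-7},{"dx":0,"dy":0.03,"dz":-0.02,"spin":-14},{"dx":0,"dy":0.045,"dz":-0.03,"spin":-21},{"dx":0,"dy":0.06,"dz":-0.03,"spin":-28},{"dx":0,"dy":0.075,"dz":-0.03,"spin":-35}]'
python3 go.py 0.502 -0.320 0.38 88.4
```

```text
time_s: 8.47
tcp_pos: [0.483, -0.0748, 0.3803]
tool_rot: [0.88, 0.475, -0.0, 0.0]
force: [0.8, -0.3, -2.8]
gripper_width: 0.0478
t 8.47 pos [ 0.483  -0.0748  0.3803] yawy -33.26 tilt [-4.e-04 -3.e-04 -1.e+00]
dx,dy,dz mm [-194.6  150.3    0.4] spin -121.66
```

```bash
python3 -m handwheel '[{"dx":0,"dy":0,"dz":0,"spin":-7},{"dx":0,"dy":0,"dz":0,"spin":-14},{"dx":0,"dy":0,"dz":0,"spin":-21},{"dx":0,"dy":0,"dz":0,"spin":-28},{"dx":0,"dy":0,"dz":0,"spin":-35}]'
python3 -m handwheel '[{"dx":0,"dy":0,"dz":0,"spin":-7},{"dx":0,"dy":0,"dz":0,"spin":-14},{"dx":0,"dy":0,"dz":0,"spin":-21},{"dx":0,"dy":0,"dz":0,"spin":-28},{"dx":0,"dy":0,"dz":0,"spin":-35}]'
python3 go.py 0.502 -0.320 0.38 88.4
```

```text
time_s: 8.88
tcp_pos: [0.4826, -0.0742, 0.3794]
tool_rot: [0.696, 0.718, -0.001, -0.001]
force: [1.1, 0.6, -2.4]
gripper_width: 0.0478
time_s: 9.3
tcp_pos: [0.4826, -0.0741, 0.3795]
tool_rot: [0.448, 0.894, -0.0, -0.001]
force: [-0.5, -0.0, -2.3]
gripper_width: 0.0479
t 9.3 pos [ 0.4826 -0.0741  0.3795] yawy 36.75 tilt [-2.e-03  4.e-04 -1.e+00]
dx,dy,dz mm [-208.6 -131.5   -0.6] spin -51.65
```

```bash
python3 -m handwheel '[{"dx":-0.033,"dy":-0.021,"dz":0,"spin":-7},{"dx":-0.066,"dy":-0.042,"dz":0,"spin":-14},{"dx":-0.1,"dy":-0.063,"dz":0,"spin":-21},{"dx":-0.134,"dy":-0.084,"dz":0,"spin":-28},{"dx":-0.16,"dy":-0.1,"dz":0,"spin":-35}]'
python3 go.py 0.502 -0.320 0.38 88.4
```

```text
time_s: 9.72
tcp_pos: [0.4966, -0.2659, 0.3793]
tool_rot: [0.16, 0.987, -0.0, -0.001]
force: [0.9, 0.3, -2.3]
gripper_width: 0.0476
t 9.72 pos [ 0.4966 -0.2659  0.3793] yawy 71.59 tilt [-1.9e-03 -4.0e-04 -1.0e+00]
dx,dy,dz mm [-22.2 -49.6  -0.7] spin -16.81
```

```bash
python3 -m handwheel '[{"dx":-0.007,"dy":-0.016,"dz":0,"spin":-6},{"dx":-0.014,"dy":-0.032,"dz":0,"spin":-12},{"dx":-0.022,"dy":-0.05,"dz":0,"spin":-16.8},{"dx":-0.022,"dy":-0.05,"dz":0,"spin":-16.8},{"dx":-0.022,"dy":-0.05,"dz":0,"spin":-16.8}]'
python3 go.py 0.502 -0.320 0.38 88.4
python3 - <<'E'
from h import *
snap("wrist","w6");snap("top","t2")
E
```

```text
time_s: 10.13
tcp_pos: [0.5017, -0.3178, 0.3789]
tool_rot: [0.017, 1.0, 0.001, -0.001]
force: [-0.4, 0.8, -2.7]
gripper_width: 0.0481
t 10.13 pos [ 0.5017 -0.3178  0.3789] yawy 88.01 tilt [-0.002   0.0019 -1.    ]
dx,dy,dz mm [-0.4 -2.2 -1.1] spin -0.39
```

View pics/w6.png

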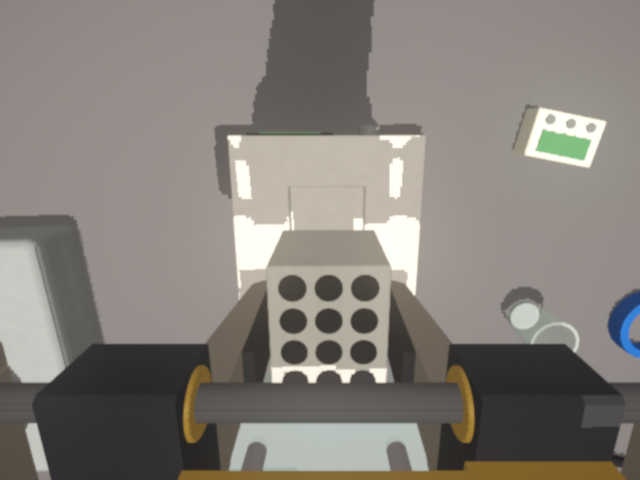

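The block is in the grip and the well's front edge shows at (290,186)–(364,186). The housing's front edge is at (229,136)–(424,136).

Run:
```python
from h import *
W=load("w6")
for p in((290,186),(364,186),(229,136),(424,136),(238,296),(415,296)): print(p,np.round(atz(W,p,.06),4))
for x,y,yw in((.502,-.32,-1.6),):
    print(np.round(proj(W,pose(np.array([[-.036,-.03,.06],[-.036,.03,.06],[-.075,-.075,.06],[-.075,.075,.06]]),x,y,np.radians(yw))),1))
from scipy.optimize import least_squares
M=np.array([[-.036,-.03,.06],[-.036,.03,.06],[-.075,-.075,.06],[-.075,.075,.06]]);px=np.array([(290,186),(364,186),(229,136),(424,136)])
r=least_squares(lambda v:(proj(W,pose(M,*v))-px).ravel(),[.502,-.32,-.03]);print(r.x,np.degrees(r.x[2]),np.round(r.fun,1))
c=cv2.resize(W["img"][110:310,210:440],(800,696),interpolation=cv2.INTER_CUBIC)[:600];cv2.imwrite("pics/c6.png",c[:,:,::-1])
# block in hand: top corners
q=manip.sense();Rm=R.from_quat(q["tool_rot"]).as_matrix()
zt=q["tcp_pos"][2]-.171+.0153
print([np.round((Rm.T@(atz(W,p,zt)-q["tcp_pos"]))*1000,1) for p in((270,275),(387,275))])
```

```text
(290, 186) [ 0.4632 -0.3461  0.06  ]
(364, 186) [ 0.4652 -0.288   0.06  ]
(229, 136) [ 0.4238 -0.3899  0.06  ]
(424, 136) [ 0.4289 -0.2422  0.06  ]
(238, 296) [ 0.5552 -0.3961  0.06  ]
(415, 296) [ 0.5605 -0.2453  0.06  ]
[[286.4 188.6]
 [362.7 188.1]
 [225.2 137.6]
 [423.  136.3]]
[ 0.50085234 -0.31839002 -0.03361947] -1.9262536136759236 [-1.4  0.9  1.   0.8 -1.3 -0.6  1.7 -0.7]
[array([ 26.6, -24.3, 155.7]), array([ 26.4,  20. , 155.8])]
```

View pics/c6.png

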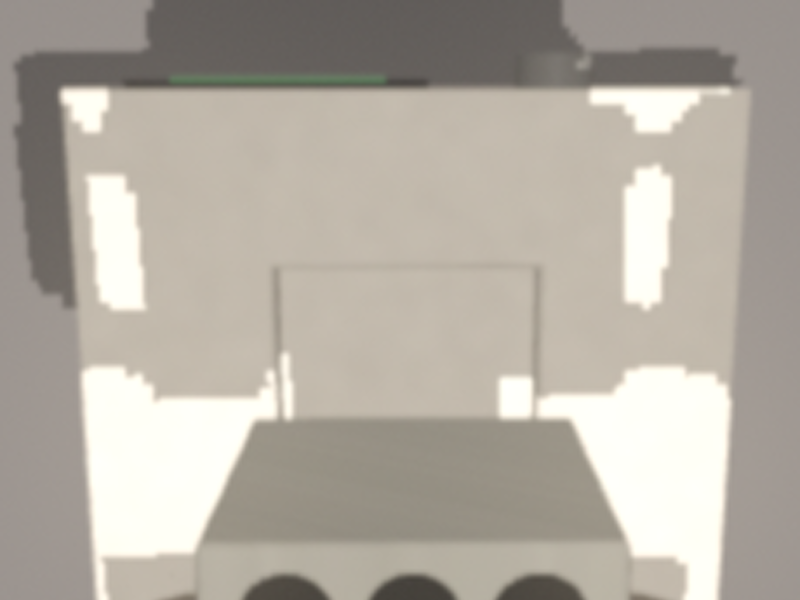

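```bash
python3 - <<'E'
from h import *
W=load("w6");q=manip.sense();Rm=R.from_quat(q["tool_rot"]).as_matrix();zt=q["tcp_pos"][2]-.171+.0153
print([np.round((Rm.T@(atz(W,p,zt)-q["tcp_pos"]))*1000,1) for p in((266.4,265.8),(391.1,265.8))])
M=np.array([[-.036,-.03,.06],[-.036,.03,.06],[-.075,-.075,.06],[-.075,.075,.06]]);px=np.array([(289.1,186.8),(365.5,186.8),(228,136),(425,136)])
r=least_squares(lambda v:(proj(W,pose(M,*v))-px).ravel(),[.502,-.32,-.03]);print(r.x,np.degrees(r.x[2]),np.round(r.fun,1))
E
python3 go.py 0.501 -0.3188 0.26 88.2
```

```text
[array([ 30.3, -25.4, 155.7]), array([ 30.1,  21.4, 155.8])]
[ 0.50110877 -0.31825959 -0.03311522] -1.8973623680663447 [-0.3  0.4 -0.3  0.3 -0.2 -0.2  0.8 -0.4]
t 10.23 pos [ 0.5023 -0.3158  0.3797] yawy 88.19 tilt [-0.0013  0.0015 -1.    ]
dx,dy,dz mm [  1.   -3.3 119.7] spin -0.01
```

```bash
python3 -m handwheel '[{"dx":0.001,"dy":-0.002,"dz":0.02,"spin":0},{"dx":0.001,"dy":-0.002,"dz":0.045,"spin":0},{"dx":0.001,"dy":-0.002,"dz":0.07,"spin":0},{"dx":0.001,"dy":-0.002,"dz":0.085,"spin":0},{"dx":0.001,"dy":-0.002,"dz":0.09,"spin":0}]'
python3 -m handwheel '[{"dx":0,"dy":0,"dz":0,"spin":0}]'
python3 go.py 0.501 -0.318 0.26 88.2
python3 - <<'E'
from h import *
snap("wrist","w7");snap("side","s7")
E
```

```text
time_s: 10.65
tcp_pos: [0.5006, -0.317, 0.2879]
tool_rot: [0.015, 1.0, 0.001, -0.002]
force: [0.3, 0.4, -2.1]
gripper_width: 0.0476
time_s: 10.73
tcp_pos: [0.5013, -0.3173, 0.2895]
tool_rot: [0.015, 1.0, 0.001, -0.001]
force: [-1.1, -0.1, -2.5]
gripper_width: 0.0476
t 10.73 pos [ 0.5013 -0.3173  0.2895] yawy 88.28 tilt [-0.0023  0.0018 -1.    ]
dx,dy,dz mm [ 0.2 -0.7 29.5] spin 0.08
```

View pics/w7.png

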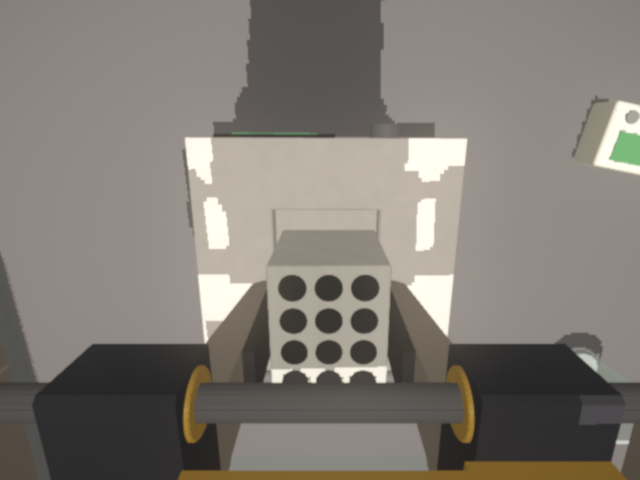

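Run:
```python
from h import *
W=load("w7")
cv2.imwrite("pics/c7.png",cv2.resize(W["img"][190:290,255:405],(800,533),interpolation=cv2.INTER_CUBIC)[:,:,::-1])
```

```text
(no output)
```

View pics/c7.png

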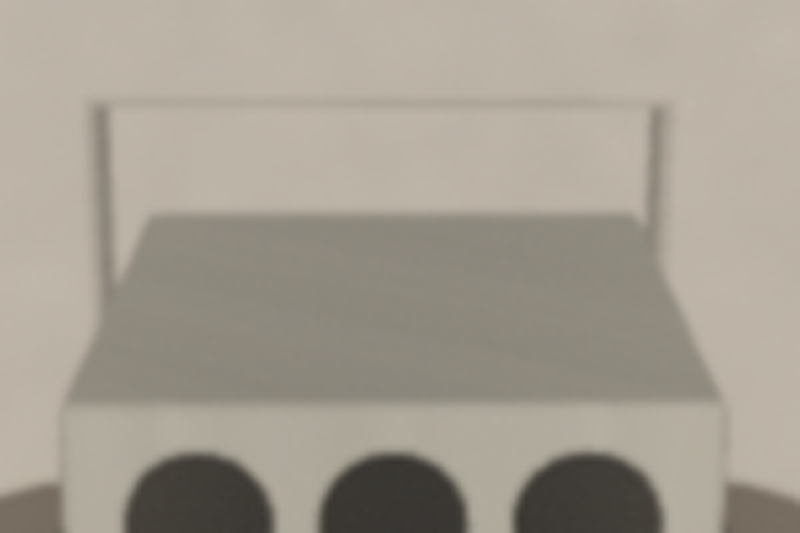

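Run:
```python
from h import *
W=load("w7");g=lambda X,Y:((X+.5)/5.333-.5+255,(Y+.5)/5.333-.5+190)
zb=.2895-.171-.0407
for n,p,z in(("bl",(152,215),zb),("br",(638,215),zb),("wl",(92,103),.06),("wr",(670,103),.06)): print(n,np.round(atz(W,g(*p),z)*1000,1))
```

```text
bl [ 471.2 -339.8   77.8]
br [ 472.7 -292.4   77.8]
wl [ 463.4 -347.6   60. ]
wr [ 465.2 -287.    60. ]
```

```bash
python3 -m handwheel '[{"dx":0.0015,"dy":-0.001,"dz":0.008,"spin":0},{"dx":0.0015,"dy":-0.001,"dz":0.016,"spin":0},{"dx":0.0015,"dy":-0.001,"dz":0.022,"spin":0},{"dx":0.0015,"dy":-0.001,"dz":0.027,"spin":0},{"dx":0.0015,"dy":-0.001,"dz":0.028,"spin":0}]'
python3 -m handwheel '[{"dx":0,"dy":0,"dz":0.001,"spin":0},{"dx":0,"dy":0,"dz":0.001,"spin":0}]'
python3 go.py 0.501 -0.318 0.26 88.2
```

```text
time_s: 11.25
tcp_pos: [0.4995, -0.3195, 0.2615]
tool_rot: [0.016, 1.0, 0.0, -0.001]
force: [-0.2, -1.1, -2.6]
gripper_width: 0.0478
time_s: 11.42
tcp_pos: [0.5, -0.3195, 0.2615]
tool_rot: [0.016, 1.0, 0.0, -0.0]
force: [-0.2, 0.5, -1.9]
gripper_width: 0.048
t 11.42 pos [ 0.5    -0.3195  0.2615] yawy 88.2 tilt [-1.e-04  2.e-04 -1.e+00]
dx,dy,dz mm [-1.   1.6  1.5] spin -0.0
```

```bash
python3 -m handwheel '[{"dx":0,"dy":0,"dz":0.001,"spin":0},{"dx":0,"dy":0,"dz":0.002,"spin":0},{"dx":0,"dy":0,"dz":0.002,"spin":0}]'
python3 -m handwheel '[{"dx":0,"dy":0,"dz":0,"spin":0},{"dx":0,"dy":0,"dz":0,"spin":0},{"dx":0,"dy":0,"dz":0,"spin":0}]' 0.4
python3 -m handwheel '[{"dx":0,"dy":0,"dz":-0.03,"spin":0},{"dx":0,"dy":0,"dz":-0.07,"spin":0},{"dx":0,"dy":0,"dz":-0.11,"spin":0},{"dx":0,"dy":0,"dz":-0.15,"spin":0},{"dx":0,"dy":0,"dz":-0.16,"spin":0}]'
python3 - <<'E'
from h import *
snap("wrist","w8")
E
```

```text
time_s: 11.67
tcp_pos: [0.5, -0.3196, 0.2599]
tool_rot: [0.016, 1.0, -0.0, 0.0]
force: [0.5, -0.5, -2.6]
gripper_width: 0.0478
time_s: 11.92
tcp_pos: [0.5001, -0.3196, 0.2601]
tool_rot: [0.016, 1.0, -0.0, 0.0]
force: [-0.4, -0.3, 0.1]
gripper_width: 0.0638
time_s: 12.33
tcp_pos: [0.5015, -0.3193, 0.4266]
tool_rot: [0.016, 1.0, -0.003, 0.004]
force: [1.0, 0.1, 0.6]
gripper_width: 0.0644
```

View pics/w8.png

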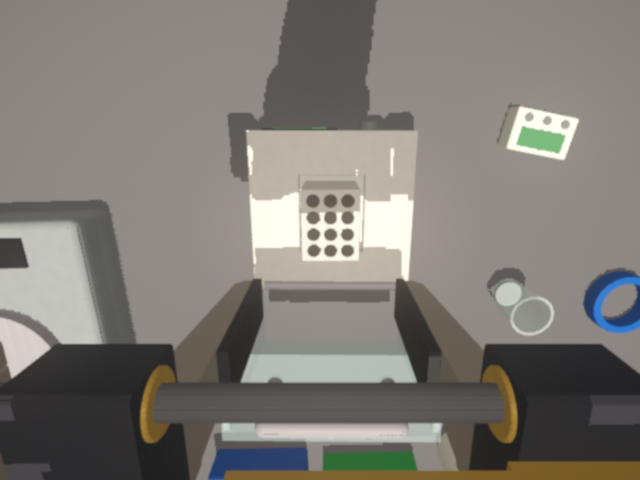

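The block sits in the well with the rim visible all around it, about (300,183)–(360,262). Next I return to the handle: rise, turn and approach.

```bash
python3 -m handwheel '[{"dx":0,"dy":0,"dz":-0.03,"spin":7},{"dx":0,"dy":0,"dz":-0.06,"spin":14},{"dx":0,"dy":0,"dz":-0.06,"spin":21},{"dx":0,"dy":0,"dz":-0.06,"spin":28},{"dx":0,"dy":0,"dz":-0.06,"spin":35}]' -0.45
python3 -m handwheel '[{"dx":0,"dy":0,"dz":0,"spin":7},{"dx":0,"dy":0,"dz":0,"spin":14},{"dx":0,"dy":0,"dz":0,"spin":21},{"dx":0,"dy":0,"dz":0,"spin":28},{"dx":0,"dy":0,"dz":0,"spin":35}]'
python3 go.py 0.574 -0.3254 0.4864 -1.6
```

```text
time_s: 12.8
tcp_pos: [0.4997, -0.3196, 0.4789]
tool_rot: [0.319, 0.948, -0.0, -0.0]
force: [-0.2, -0.7, 0.2]
gripper_width: 0.0331
time_s: 13.22
tcp_pos: [0.4997, -0.3196, 0.4782]
tool_rot: [0.589, 0.808, -0.0, -0.001]
force: [0.2, 0.7, -0.1]
gripper_width: 0.0252
t 13.22 pos [ 0.4997 -0.3196  0.4782] yawy 17.84 tilt [-1.8e-03  8.0e-04 -1.0e+00]
dx,dy,dz mm [-28.3  69.   -8.4] spin 19.44
```

```bash
python3 -m handwheel '[{"dx":-0.009,"dy":0.023,"dz":0,"spin":6.5},{"dx":-0.018,"dy":0.046,"dz":0,"spin":13},{"dx":-0.028,"dy":0.069,"dz":0,"spin":19.4},{"dx":-0.028,"dy":0.069,"dz":0,"spin":19.4},{"dx":-0.028,"dy":0.069,"dz":0,"spin":19.4}]' -0.35
python3 go.py 0.574 -0.3254 0.4164 -1.6
python3 - <<'E'
from h import *
snap("wrist","w9")
E
```

```text
time_s: 13.63
tcp_pos: [0.5749, -0.324, 0.4775]
tool_rot: [0.713, 0.701, -0.0, -0.001]
force: [-0.8, 0.9, -0.1]
gripper_width: 0.0295
t 13.63 pos [ 0.5749 -0.324   0.4775] yawy -1.04 tilt [-0.0025  0.0016 -1.    ]
dx,dy,dz mm [-1.5 -0.8 61.1] spin 0.56
```

View pics/w9.png

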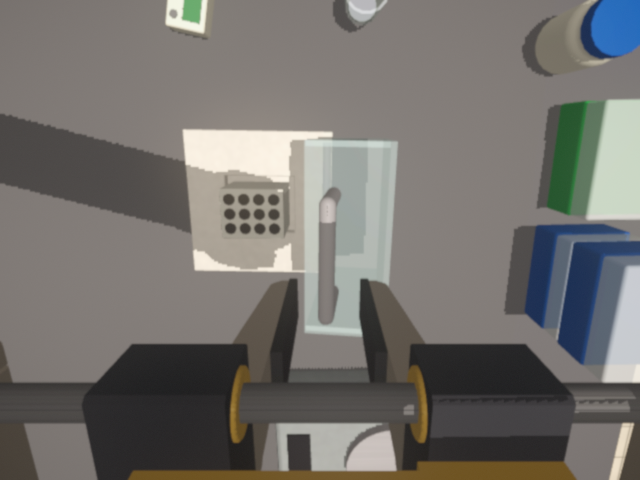

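```bash
python3 -m handwheel '[{"dx":0,"dy":0,"dz":0.015,"spin":0},{"dx":0,"dy":-0.001,"dz":0.03,"spin":0.5},{"dx":0,"dy":-0.001,"dz":0.048,"spin":0.5},{"dx":0,"dy":-0.001,"dz":0.06,"spin":0.5},{"dx":0,"dy":-0.001,"dz":0.06,"spin":0.5}]'
python3 -m handwheel '[{"dx":0,"dy":0,"dz":0,"spin":0},{"dx":0,"dy":0,"dz":0,"spin":0},{"dx":0,"dy":0,"dz":0,"spin":0}]' -1 15
python3 go.py 0.3949 -0.3213 0.258 -1.6
```

```text
time_s: 14.1
tcp_pos: [0.5715, -0.3249, 0.4165]
tool_rot: [0.718, 0.696, -0.001, -0.003]
force: [-0.1, 0.4, -0.6]
gripper_width: 0.0297
time_s: 14.35
tcp_pos: [0.5734, -0.3247, 0.421]
tool_rot: [0.718, 0.697, 0.0, 0.001]
force: [-0.7, 0.6, 0.6]
gripper_width: 0.0121
t 14.35 pos [ 0.5734 -0.3247  0.421 ] yawy -1.7 tilt [ 0.0017 -0.001  -1.    ]
dx,dy,dz mm [  -1.8 -178.8  162.7] spin -0.1
```

```bash
python3 -m handwheel '[{"dx":0,"dy":0,"dz":0,"spin":0},{"dx":0,"dy":0,"dz":0,"spin":0}]'
python3 -m handwheel '[{"dx":0,"dy":-0.009,"dz":0,"spin":0},{"dx":0,"dy":-0.027,"dz":0.002,"spin":0},{"dx":0,"dy":-0.045,"dz":0.006,"spin":0},{"dx":0,"dy":-0.062,"dz":0.0115,"spin":0},{"dx":0,"dy":-0.0785,"dz":0.0185,"spin":0}]'
python3 go.py 0.3949 -0.3213 0.258 -1.6
```

```text
time_s: 14.52
tcp_pos: [0.5734, -0.3247, 0.4209]
tool_rot: [0.718, 0.697, 0.0, 0.001]
force: [-0.7, -0.8, 3.4]
gripper_width: 0.0094
time_s: 14.93
tcp_pos: [0.4944, -0.3219, 0.4026]
tool_rot: [0.717, 0.697, 0.001, 0.002]
force: [2.6, 0.5, 0.6]
gripper_width: 0.0093
t 14.93 pos [ 0.4944 -0.3219  0.4026] yawy -1.69 tilt [ 0.0039 -0.0015 -1.    ]
dx,dy,dz mm [  -2.1 -100.   144.2] spin -0.09
```

```bash
python3 -m handwheel '[{"dx":0,"dy":-0.0155,"dz":0.009,"spin":0},{"dx":0,"dy":-0.0305,"dz":0.0195,"spin":0},{"dx":0,"dy":-0.0445,"dz":0.031,"spin":0},{"dx":0,"dy":-0.057,"dz":0.044,"spin":0},{"dx":0,"dy":-0.068,"dz":0.0585,"spin":0}]'
python3 -m handwheel '[{"dx":0,"dy":-0.0095,"dz":0.0155,"spin":0},{"dx":0,"dy":-0.0175,"dz":0.0315,"spin":0},{"dx":0,"dy":-0.024,"dz":0.0485,"spin":0},{"dx":0,"dy":-0.0285,"dz":0.066,"spin":0},{"dx":0,"dy":-0.031,"dz":0.08,"spin":0}]'
python3 go.py 0.3949 -0.3213 0.258 -1.6
```

```text
time_s: 15.35
tcp_pos: [0.4253, -0.3197, 0.3431]
tool_rot: [0.718, 0.696, -0.0, -0.0]
force: [-0.9, 1.0, 2.0]
gripper_width: 0.0096
time_s: 15.77
tcp_pos: [0.3932, -0.3189, 0.2614]
tool_rot: [0.718, 0.696, -0.001, -0.002]
force: [-4.1, 0.9, 1.6]
gripper_width: 0.0093
t 15.77 pos [ 0.3932 -0.3189  0.2614] yawy -1.77 tilt [-0.0047  0.0015 -1.    ]
dx,dy,dz mm [-2.3  1.8  3.4] spin -0.17
```

```bash
python3 -m handwheel '[{"dx":0,"dy":0.001,"dz":0.003,"spin":0},{"dx":0,"dy":0.001,"dz":0.005,"spin":0},{"dx":0,"dy":0.001,"dz":0.006,"spin":0}]'
python3 go.py 0.3949 -0.3213 0.258 -1.6
```

```text
time_s: 16.02
tcp_pos: [0.3933, -0.3191, 0.2554]
tool_rot: [0.718, 0.696, -0.002, -0.005]
force: [-10.9, 0.7, 3.0]
gripper_width: 0.009
t 16.02 pos [ 0.3933 -0.3191  0.2554] yawy -1.79 tilt [-0.0099  0.0032 -0.9999]
dx,dy,dz mm [-2.1  1.6 -2.6] spin -0.19
```

```bash
python3 -m handwheel '[{"dx":0,"dy":0,"dz":0.002,"spin":0},{"dx":0,"dy":-0.001,"dz":0.004,"spin":0},{"dx":0,"dy":-0.001,"dz":0.005,"spin":0},{"dx":0,"dy":-0.001,"dz":0.005,"spin":0}]'
python3 go.py 0.3949 -0.3213 0.258 -1.6
python3 - <<'E'
from h import *
snap("wrist","w10")
E
```

```text
time_s: 16.35
tcp_pos: [0.3929, -0.319, 0.2527]
tool_rot: [0.718, 0.696, -0.003, -0.004]
force: [-13.0, 3.6, 17.5]
gripper_width: 0.0091
t 16.35 pos [ 0.3929 -0.319   0.2527] yawy -1.79 tilt [-0.009   0.0015 -1.    ]
dx,dy,dz mm [-2.2  2.  -5.4] spin -0.19
```

View pics/w10.png

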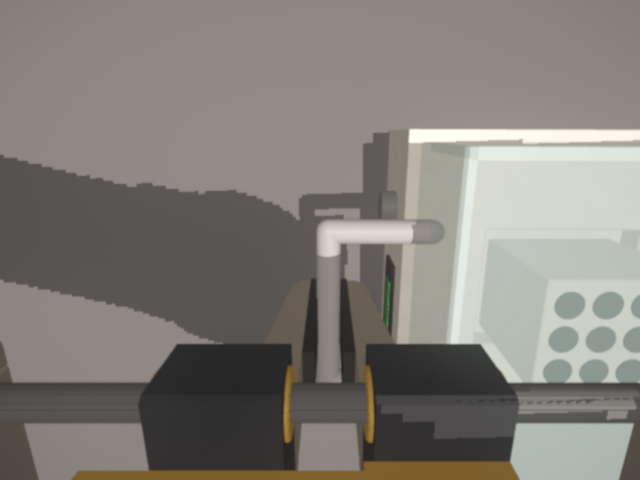

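The wrist force reads 17.5 N up against the stop, so the guard is down. Release and rise.

```bash
python3 -m handwheel '[{"dx":0,"dy":0,"dz":-0.003,"spin":0},{"dx":0,"dy":0,"dz":-0.003,"spin":0},{"dx":0,"dy":0,"dz":-0.003,"spin":0}]' -0.45
python3 -m handwheel '[{"dx":0,"dy":0,"dz":-0.02,"spin":0},{"dx":0,"dy":0,"dz":-0.05,"spin":0},{"dx":0,"dy":0,"dz":-0.09,"spin":0},{"dx":0,"dy":0,"dz":-0.13,"spin":0},{"dx":0,"dy":0,"dz":-0.15,"spin":0}]'
python3 go.py 0.5 -0.1 0.42 -1.6
python3 - <<'E'
from h import *
snap("wrist","w11");S=snap("side","s11")
cv2.imwrite("pics/c11.png",cv2.resize(S["img"][130:300,300:500],(800,680),interpolation=cv2.INTER_CUBIC)[:600,:,::-1])
E
```

```text
time_s: 16.65
tcp_pos: [0.3961, -0.3194, 0.2553]
tool_rot: [0.718, 0.697, 0.0, 0.001]
force: [0.6, -0.5, -1.1]
gripper_width: 0.025
time_s: 17.07
tcp_pos: [0.397, -0.3193, 0.4093]
tool_rot: [0.717, 0.697, 0.001, 0.003]
force: [0.6, -0.8, 0.5]
gripper_width: 0.0252
t 17.07 pos [ 0.397  -0.3193  0.4093] yawy -1.65 tilt [ 0.0054 -0.0039 -1.    ]
dx,dy,dz mm [222.1  96.7 -11.1] spin -0.05
```

View pics/c11.png

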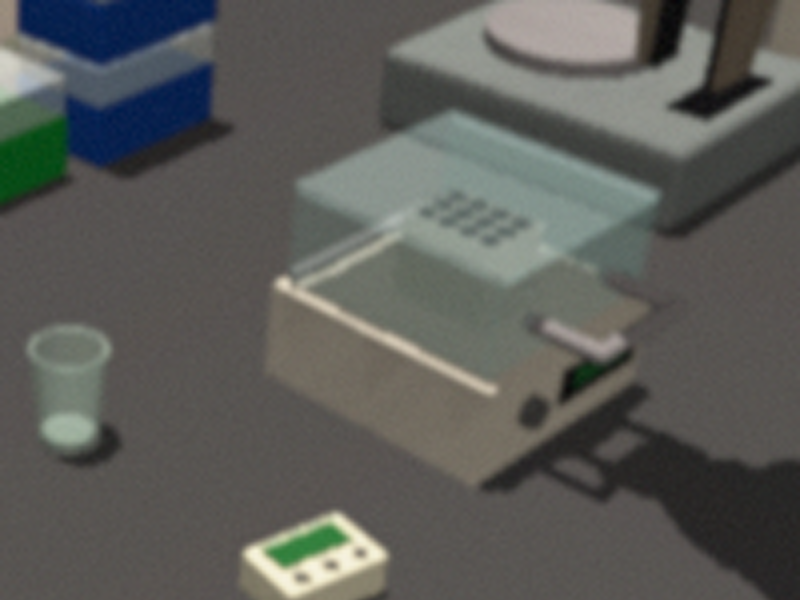

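View pics/w11.png

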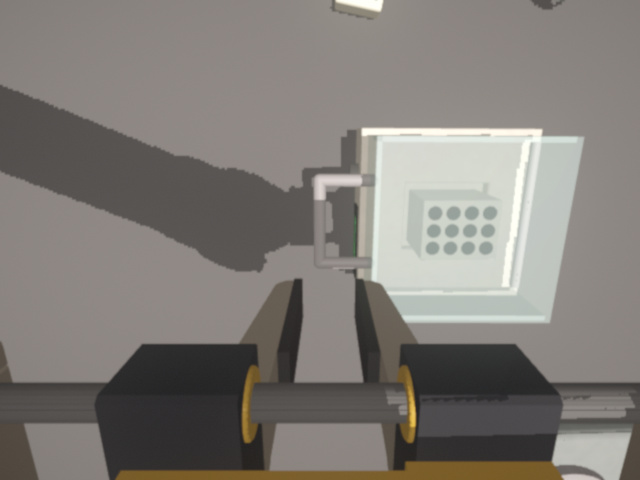

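The guard is closed with the block inside under the hood: the handle is back at (320,220) and the block at (455,230) in the wrist view. On to the box. I use tool yaw about 88° so the camera trails toward the robot.

```bash
python3 -m handwheel '[{"dx":0.035,"dy":0.018,"dz":0,"spin":-7},{"dx":0.07,"dy":0.036,"dz":0,"spin":-14},{"dx":0.105,"dy":0.054,"dz":0,"spin":-21},{"dx":0.14,"dy":0.072,"dz":0,"spin":-28},{"dx":0.175,"dy":0.09,"dz":0,"spin":-35}]' 1
python3 go.py 0.62 0.106 0.405 88
```

```text
time_s: 17.58
tcp_pos: [0.4913, -0.1453, 0.4036]
tool_rot: [0.472, 0.881, 0.0, -0.001]
force: [1.0, -0.9, -0.8]
gripper_width: 0.0565
t 17.58 pos [ 0.4913 -0.1453  0.4036] yawy 33.64 tilt [-1.e-03  7.e-04 -1.e+00]
dx,dy,dz mm [137.9 246.4  -1.4] spin -54.36
```

```bash
python3 -m handwheel '[{"dx":0.017,"dy":0.031,"dz":0,"spin":-7},{"dx":0.034,"dy":0.062,"dz":0,"spin":-14},{"dx":0.051,"dy":0.093,"dz":0,"spin":-21},{"dx":0.068,"dy":0.124,"dz":0,"spin":-28},{"dx":0.085,"dy":0.155,"dz":0,"spin":-35}]'
python3 go.py 0.62 0.106 0.405 88
```

```text
time_s: 18.0
tcp_pos: [0.5742, 0.0107, 0.4032]
tool_rot: [0.185, 0.983, 0.0, -0.001]
force: [-0.2, 0.5, -0.8]
gripper_width: 0.09
t 18.0 pos [0.5742 0.0107 0.4032] yawy 68.66 tilt [-1.5e-03  7.0e-04 -1.0e+00]
dx,dy,dz mm [ -7.9 105.4  -1.8] spin -19.34
```

```bash
python3 -m handwheel '[{"dx":-0.002,"dy":0.027,"dz":0,"spin":-6.5},{"dx":-0.004,"dy":0.054,"dz":0,"spin":-13},{"dx":-0.006,"dy":0.08,"dz":0,"spin":-19.3},{"dx":-0.008,"dy":0.105,"dz":0,"spin":-19.3},{"dx":-0.008,"dy":0.105,"dz":0,"spin":-19.3}]'
python3 -m handwheel '[{"dx":0,"dy":0,"dz":0,"spin":0},{"dx":0,"dy":0,"dz":0,"spin":0}]'
python3 go.py 0.62 0.106 0.405 88
python3 - <<'E'
from h import *
W=snap("wrist","w12")
E
```

```text
time_s: 18.42
tcp_pos: [0.6204, 0.1089, 0.4031]
tool_rot: [0.018, 1.0, 0.003, -0.001]
force: [-0.8, 0.8, -0.6]
gripper_width: 0.0917
time_s: 18.58
tcp_pos: [0.6199, 0.1031, 0.4033]
tool_rot: [0.021, 1.0, -0.0, -0.001]
force: [-0.1, -0.3, 0.3]
gripper_width: 0.0918
t 18.58 pos [0.6199 0.1031 0.4033] yawy 87.59 tilt [-2.e-03 -6.e-04 -1.e+00]
dx,dy,dz mm [-0.   2.9 -1.7] spin -0.41
```

View pics/w12.png

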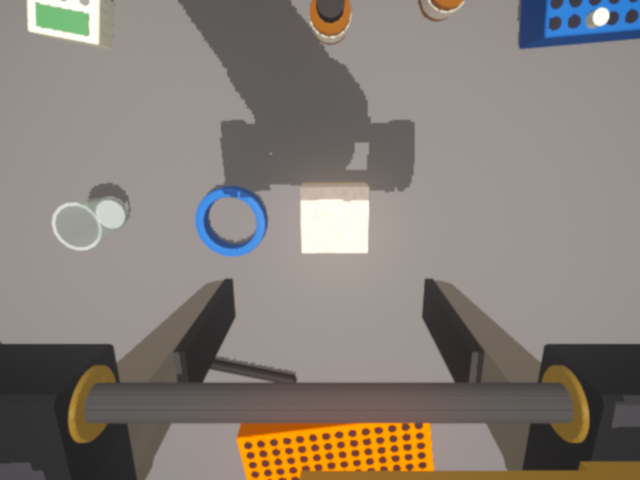

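The wrist view shows the box's lid at about (301–368, 200–252), with the tape at (231,221) only about 30 mm away. Jaws along y would come close to the tape, so I'll grip along x.

Run:
```python
from h import *
W=load("w12")
cv2.imwrite("pics/c12.png",cv2.resize(W["img"][170:270,270:400],(780,600),interpolation=cv2.INTER_CUBIC)[:,:,::-1])
```

```text
(no output)
```

View pics/c12.png

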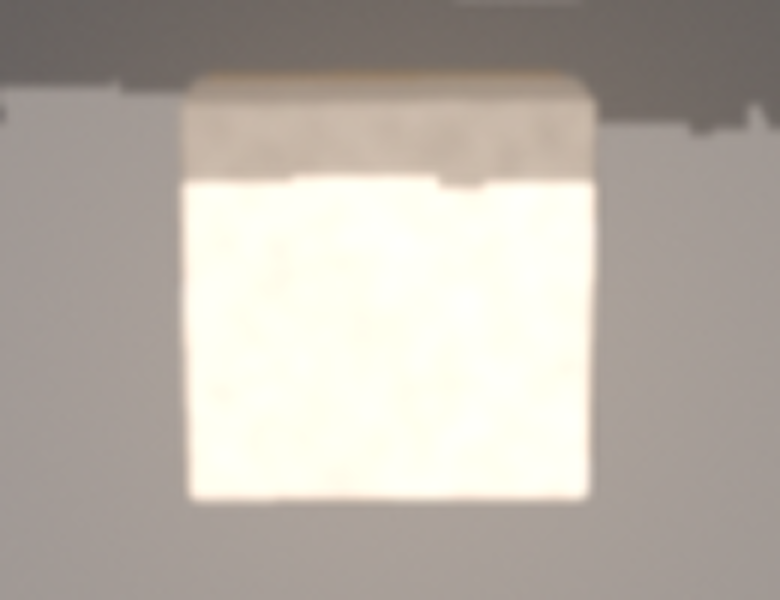

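```bash
python3 -m handwheel '[{"dx":0,"dy":0.002,"dz":0,"spin":7},{"dx":0,"dy":0.002,"dz":0,"spin":14},{"dx":0,"dy":0.002,"dz":0,"spin":21},{"dx":0,"dy":0.002,"dz":0,"spin":28},{"dx":0,"dy":0.002,"dz":0,"spin":35}]'
python3 -m handwheel '[{"dx":0,"dy":0,"dz":0,"spin":7},{"dx":0,"dy":0,"dz":0,"spin":14},{"dx":0,"dy":0,"dz":0,"spin":21},{"dx":0,"dy":0,"dz":0,"spin":28},{"dx":0,"dy":0,"dz":0,"spin":35}]'
python3 -m handwheel '[{"dx":0,"dy":0,"dz":0,"spin":7},{"dx":0,"dy":0,"dz":0,"spin":14},{"dx":0,"dy":0,"dz":0,"spin":20},{"dx":0,"dy":0,"dz":0,"spin":20},{"dx":0,"dy":0,"dz":0,"spin":20}]'
python3 go.py 0.62 0.106 0.405 -2
python3 - <<'E'
from h import *
W=snap("wrist","w13")
E
```

```text
time_s: 19.05
tcp_pos: [0.62, 0.1038, 0.4045]
tool_rot: [0.325, 0.946, -0.0, 0.0]
force: [0.2, 0.9, 0.2]
gripper_width: 0.0919
time_s: 19.47
tcp_pos: [0.62, 0.1038, 0.4046]
tool_rot: [0.594, 0.804, -0.0, 0.0]
force: [-0.4, -0.4, 0.4]
gripper_width: 0.0922
time_s: 19.88
tcp_pos: [0.62, 0.1045, 0.4047]
tool_rot: [0.721, 0.693, -0.0, 0.0]
force: [0.7, -0.1, -0.0]
gripper_width: 0.0918
t 19.88 pos [0.62   0.1045 0.4047] yawy -2.33 tilt [ 1.e-04 -9.e-04 -1.e+00]
dx,dy,dz mm [ 1.5 -0.1 -0.3] spin -0.33
```

View pics/w13.png

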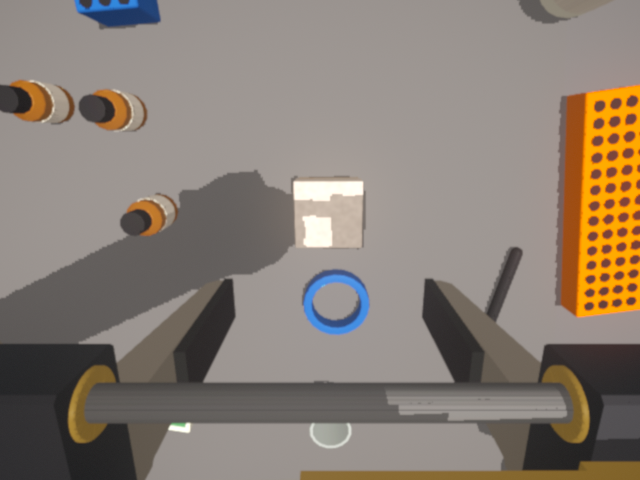

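```bash
cat >> h.py <<'E'
def quad(c,px,z):
    w=np.array([atz(c,p,z) for p in px])[:,:2]; n=len(w)
    e=[(w[(i+1)%n]-w[i]) for i in range(n)]
    return w.mean(0),[round(float(np.hypot(*v))*1000,1) for v in e],[round(float((np.degrees(np.arctan2(v[1],v[0]))+45)%90-45),2) for v in e]
E
python3 - <<'E'
from h import *
W=load("w12");V=load("w13")
px=[((X+.5)/6-.5+270,(Y+.5)/6-.5+170) for X,Y in((183,100),(596,100),(589,498),(191,498))]
print(quad(W,px,.045))
cv2.imwrite("pics/c13.png",cv2.resize(V["img"][165:265,270:400],(780,600),interpolation=cv2.INTER_CUBIC)[:,:,::-1])
E
```

```text
(array([0.6192135 , 0.10856855]), [61.2, 61.9, 61.9, 61.9], [-2.39, -1.72, -2.39, -2.39])
```

View pics/c13.png

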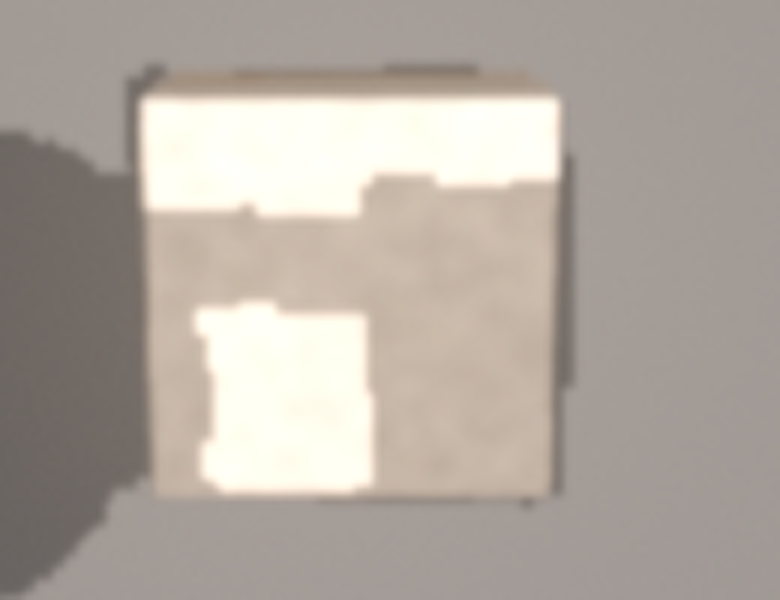

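```bash
python3 - <<'E'
from h import *
W=load("w12");V=load("w13")
f=lambda L,o:[((X+.5)/6-.5+270,(Y+.5)/6-.5+o) for X,Y in L]
a=f(((183,100),(596,100),(589,498),(191,498)),170); b=f(((141,96),(560,96),(551,495),(154,495)),165)
print(quad(V,b,.045))
# same corners: view W order: (-x -y),( -x +y),(+x +y),(+x -y); V: image up=+y,left=-x : (-x+y),(+x+y),(+x-y),(-x-y)
for i,j in((0,3),(1,0),(2,1),(3,2)): print(tri([(W,a[i]),(V,b[j])]))
E
python3 go.py 0.6185 0.107 0.205 -2.3
```

```text
(array([0.61971998, 0.10877904]), [62.1, 61.8, 61.8, 61.8], [-2.3, -2.16, -2.29, -1.89])
(array([0.58742948, 0.07879779, 0.04326906]), [0.2770665499264833, 0.2638416996150209])
(array([0.58973314, 0.14055261, 0.04308478]), [0.18321078543838856, 0.18322350001556387])
(array([0.65180795, 0.13838782, 0.04407436]), [0.1303043439778236, 0.13688540780226752])
(array([0.64950464, 0.07626152, 0.04328142]), [0.17746283914748592, 0.17749224308727954])
t 19.93 pos [0.6201 0.1047 0.4047] yawy -2.31 tilt [ 0.e+00 -5.e-04 -1.e+00]
dx,dy,dz mm [  2.3  -1.7 199.7] spin -0.01
```

```bash
python3 -m handwheel '[{"dx":0.004,"dy":-0.001,"dz":0.03,"spin":0},{"dx":0.004,"dy":-0.001,"dz":0.065,"spin":0},{"dx":0.004,"dy":-0.001,"dz":0.1,"spin":0},{"dx":0.004,"dy":-0.001,"dz":0.135,"spin":0},{"dx":0.004,"dy":-0.001,"dz":0.16,"spin":0}]'
python3 -m handwheel '[{"dx":0,"dy":0,"dz":0.02,"spin":0},{"dx":0,"dy":0,"dz":0.035,"spin":0},{"dx":0,"dy":0,"dz":0.043,"spin":0},{"dx":0,"dy":0,"dz":0.043,"spin":0}]'
python3 go.py 0.6195 0.1087 0.201 -2.2
python3 -m handwheel '[{"dx":0,"dy":0,"dz":0,"spin":0},{"dx":0,"dy":0,"dz":0,"spin":0},{"dx":0,"dy":0,"dz":0,"spin":0},{"dx":0,"dy":0,"dz":0,"spin":0}]' -1 12
python3 go.py 0.6195 0.1087 0.201 -2.2
```

```text
time_s: 20.35
tcp_pos: [0.6184, 0.1087, 0.2416]
tool_rot: [0.721, 0.693, -0.001, -0.001]
force: [-0.6, -0.1, -1.1]
gripper_width: 0.0918
time_s: 20.68
tcp_pos: [0.6189, 0.1093, 0.2001]
tool_rot: [0.722, 0.692, -0.001, -0.001]
force: [0.2, -0.3, -0.1]
gripper_width: 0.092
t 20.68 pos [0.6189 0.1093 0.2001] yawy -2.37 tilt [-2.7e-03 -3.0e-04 -1.0e+00]
dx,dy,dz mm [-0.6  0.6 -0.9] spin -0.17
time_s: 21.02
tcp_pos: [0.6198, 0.1098, 0.2029]
tool_rot: [0.722, 0.692, 0.001, 0.001]
force: [0.2, 1.1, -0.2]
gripper_width: 0.0672
t 21.02 pos [0.6198 0.1098 0.2029] yawy -2.4 tilt [ 2.1e-03  2.0e-04 -1.0e+00]
dx,dy,dz mm [-1.1 -0.3  1.9] spin -0.2
```

```bash
python3 -m handwheel '[{"dx":0,"dy":0,"dz":0,"spin":0},{"dx":0,"dy":0,"dz":0,"spin":0},{"dx":0,"dy":0,"dz":0,"spin":0}]'
python3 go.py 0.6195 0.1087 0.201 -2.2
```

```text
time_s: 21.27
tcp_pos: [0.6197, 0.1098, 0.2027]
tool_rot: [0.722, 0.692, 0.001, 0.001]
force: [-1.5, -1.1, 6.0]
gripper_width: 0.0619
t 21.27 pos [0.6197 0.1098 0.2027] yawy -2.4 tilt [ 1.5e-03 -1.0e-04 -1.0e+00]
dx,dy,dz mm [-1.1 -0.2  1.7] spin -0.2
```

```bash
python3 -m handwheel '[{"dx":0,"dy":0,"dz":-0.03,"spin":0},{"dx":0,"dy":0,"dz":-0.07,"spin":0},{"dx":0,"dy":0,"dz":-0.11,"spin":0},{"dx":0.03,"dy":-0.005,"dz":-0.14,"spin":0},{"dx":0.06,"dy":-0.01,"dz":-0.15,"spin":-2}]'
python3 go.py 0.575 0.344 0.36 2
```

```text
time_s: 21.68
tcp_pos: [0.6135, 0.1687, 0.3566]
tool_rot: [0.711, 0.703, 0.003, 0.002]
force: [0.4, 1.2, -1.1]
gripper_width: 0.0617
t 21.68 pos [0.6135 0.1687 0.3566] yawy -0.7 tilt [ 7.1e-03  3.0e-04 -1.0e+00]
dx,dy,dz mm [174.8 -40.6  -3.6] spin -2.7
```

```bash
python3 -m handwheel '[{"dx":0.036,"dy":-0.01,"dz":0,"spin":-1},{"dx":0.072,"dy":-0.02,"dz":0,"spin":-2},{"dx":0.108,"dy":-0.03,"dz":0,"spin":-2.7},{"dx":0.145,"dy":-0.04,"dz":0,"spin":-2.7},{"dx":0.174,"dy":-0.04,"dz":0,"spin":-2.7}]'
python3 -m handwheel '[{"dx":0,"dy":0,"dz":0,"spin":0},{"dx":0,"dy":0,"dz":0,"spin":0},{"dx":0,"dy":0,"dz":0,"spin":0}]'
python3 go.py 0.575 0.344 0.36 2
python3 - <<'E'
from h import *
W=snap("wrist","w14")
cv2.imwrite("pics/c14.png",cv2.resize(W["img"][80:320,60:380],(800,600),interpolation=cv2.INTER_CUBIC)[:,:,::-1])
E
```

```text
time_s: 22.1
tcp_pos: [0.5703, 0.3478, 0.3515]
tool_rot: [0.691, 0.722, -0.0, -0.001]
force: [0.4, 0.4, -1.4]
gripper_width: 0.0617
time_s: 22.35
tcp_pos: [0.5732, 0.3437, 0.3509]
tool_rot: [0.693, 0.721, -0.001, 0.0]
force: [-0.1, -1.5, -1.2]
gripper_width: 0.0625
t 22.35 pos [0.5732 0.3437 0.3509] yawy 2.28 tilt [-8.0e-04 -1.6e-03 -1.0e+00]
dx,dy,dz mm [ 0.3  1.8 -9.1] spin 0.28
```

View pics/w14.png

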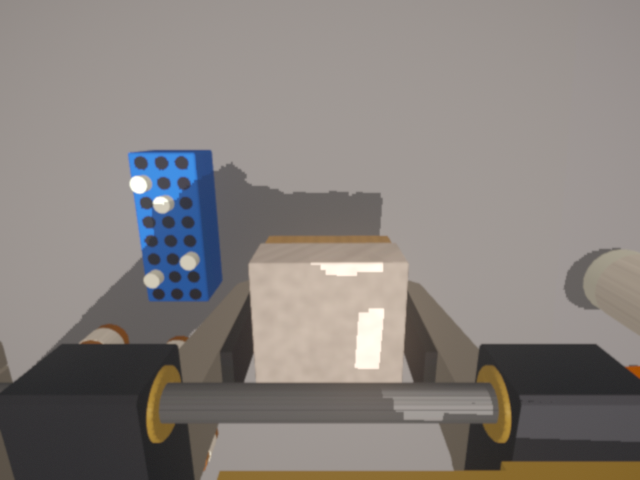

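View pics/c14.png

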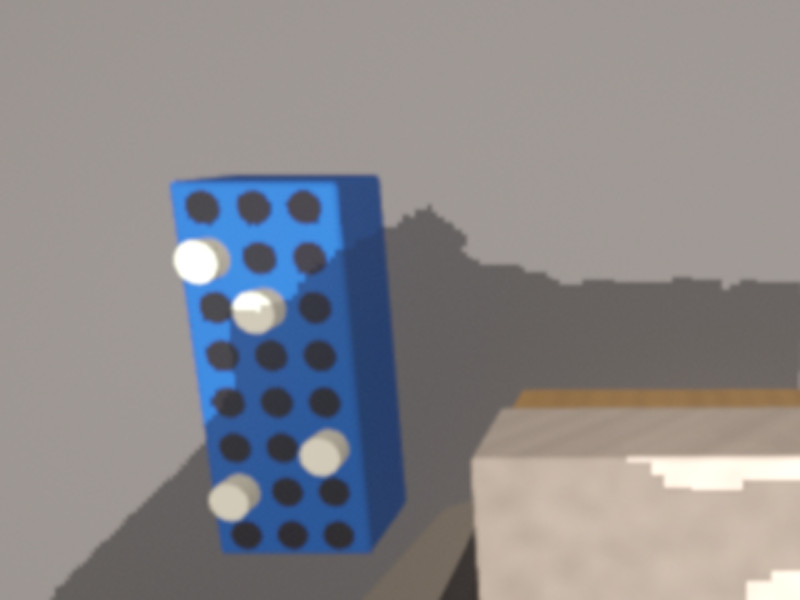

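Run:
```python
from h import *
W=load("w14");T=load("t1")
f=lambda X,Y:((X+.5)/2.5-.5+60,(Y+.5)/2.5-.5+80)
a=[f(*p) for p in((172,184),(337,182),(371,552),(223,552))]
print(quad(W,a,.045))
b=[f(379,177),f(405,499)]; print([np.round(atz(W,p,0),4) for p in b])
zz=lambda off,X,Y:((X+.5)/4-.5+off,(Y+.5)/4-.5+180)
t=[zz(140,*p) for p in((52,347),(263,345),(263,433),(53,436))]
# joint fit: rack corners (-,+),(+,+),(+,-),(-,-) wrist ; top: (+,+),(+,-),(-,-),(-,+)
M=np.array([[-.025,.06,.045],[.025,.06,.045],[.025,-.06,.045],[-.025,-.06,.045]])
Mb=np.array([[.025,.06,0],[.025,-.06,0]])
fw=lambda v:np.r_[(proj(W,pose(M,*v))-a).ravel(),(proj(W,pose(Mb,*v))-b).ravel()]
ft=lambda v:(proj(T,pose(M[[1,2,3,0]],*v))-t).ravel()
for n,fn in(("w",fw),("t",ft),("wt",lambda v:np.r_[fw(v),ft(v)])):
    r=least_squares(fn,[.449,.34,.03]);print(n,np.round(r.x,4),np.degrees(r.x[2]).round(2),np.round(r.fun,1))
    x,y,h=r.x;print("  box",np.round([x+.126*np.cos(h),y+.126*np.sin(h)],4),"gap",np.round([x+.06*np.cos(h),y+.06*np.sin(h)],4))
for i,j in((0,3),(1,0),(2,1),(3,2)): print(tri([(W,a[i]),(T,t[j])]))
```

```text
(array([0.45004847, 0.3415747 ]), [48.5, 118.3, 48.5, 117.7], [2.99, 2.14, 2.35, 2.12])
[array([0.471, 0.401, 0.   ]), array([0.4755, 0.2841, 0.    ])]
w [0.4496 0.3413 0.0374] 2.15 [-2.  -1.6  0.3 -0.6  0.4  1.5 -1.3  1.3  1.5 -1.4  1.5  1.8]
  box [0.5755 0.346 ] gap [0.5095 0.3436]
t [0.4493 0.3395 0.035 ] 2.01 [ 0.5  0.3  0.1 -0.  -0.2 -0.2 -0.4 -0.1]
  box [0.5753 0.3439] gap [0.5093 0.3416]
wt [0.4495 0.3412 0.0374] 2.15 [-2.  -1.4  0.2 -0.3  0.4  1.6 -1.3  1.4  1.5 -1.2  1.5  2.  -0.3  0.3
 -0.6 -0.2 -0.9 -0.4 -1.1 -0.1]
  box [0.5754 0.3459] gap [0.5095 0.3434]
(array([0.4221383 , 0.39889843, 0.04184755]), [0.2557883039137961, 0.07748580686684116])
(array([0.47263604, 0.40154836, 0.04576064]), [0.6292010239743535, 0.19263444607209051])
(array([0.47608011, 0.28172239, 0.04184838]), [0.8958441875873638, 0.3203550052688042])
(array([0.42603921, 0.27932792, 0.04061915]), [0.32246452230928835, 0.11460250195570346])
```

Run:
```python
from h import *
W=load("w14")
cv2.imwrite("pics/c14b.png",cv2.resize(W["img"][220:400,230:430],(800,720),interpolation=cv2.INTER_CUBIC)[:600,:,::-1])
```

```text
(no output)
```

View pics/c14b.png

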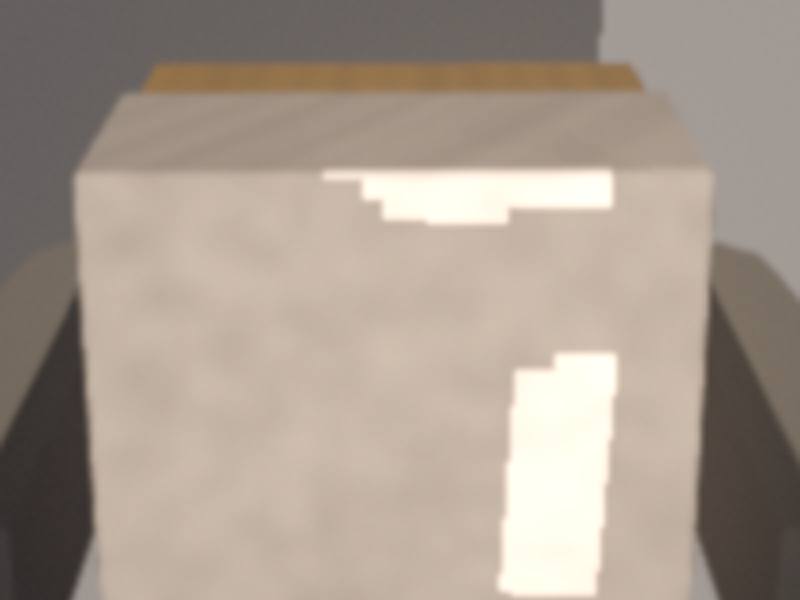

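```bash
python3 - <<'E'
from h import *
W=load("w14"); s=manip.sense();Rm=R.from_quat(s["tool_rot"]).as_matrix()
f=lambda X,Y:((X+.5)/4-.5+230,(Y+.5)/4-.5+220)
zt=s["tcp_pos"][2]-.171+.0133; zb=zt-.045
for p,z in(((75,172),zt),((712,170),zt),((153,65),zb),((632,65),zb)): print(np.round(Rm.T@(atz(W,f(*p),z)-s["tcp_pos"])*1000,1))
print(s["tcp_pos"])
E
python3 go.py 0.5755 0.3467 0.203 2.1
```

```text
[ 30.1 -31.3 157.7]
[ 30.5  29.5 157.6]
[ 28.4 -30.9 202.7]
[ 28.5  28.6 202.6]
[0.5736653  0.34285751 0.35099854]
t 22.4 pos [0.5737 0.3429 0.351 ] yawy 2.2 tilt [-5.0e-04 -1.7e-03 -1.0e+00]
dx,dy,dz mm [  4.    2.1 148. ] spin 0.1
```

```bash
python3 -m handwheel '[{"dx":0.004,"dy":0.002,"dz":0.03,"spin":0},{"dx":0.004,"dy":0.002,"dz":0.065,"spin":0},{"dx":0.004,"dy":0.002,"dz":0.1,"spin":0},{"dx":0.004,"dy":0.002,"dz":0.125,"spin":0},{"dx":0.004,"dy":0.002,"dz":0.135,"spin":0}]'
python3 -m handwheel '[{"dx":0,"dy":0,"dz":0.003,"spin":0},{"dx":0,"dy":0,"dz":0.005,"spin":0}]'
python3 go.py 0.5755 0.3467 0.2027 2.1
```

```text
time_s: 22.82
tcp_pos: [0.5746, 0.3452, 0.2121]
tool_rot: [0.694, 0.72, -0.004, -0.0]
force: [-0.8, -0.6, -1.7]
gripper_width: 0.0618
time_s: 22.98
tcp_pos: [0.5757, 0.3477, 0.212]
tool_rot: [0.693, 0.721, 0.0, 0.0]
force: [-0.2, 1.2, -1.5]
gripper_width: 0.0622
t 22.98 pos [0.5757 0.3477 0.212 ] yawy 2.21 tilt [ 4.e-04  2.e-04 -1.e+00]
dx,dy,dz mm [-1.  -0.2  9.3] spin 0.11
```

```bash
python3 -m handwheel '[{"dx":-0.001,"dy":0,"dz":0.004,"spin":0},{"dx":-0.001,"dy":0,"dz":0.007,"spin":0},{"dx":-0.001,"dy":0,"dz":0.0085,"spin":0},{"dx":-0.001,"dy":0,"dz":0.009,"spin":0}]'
python3 go.py 0.5755 0.3467 0.2027 2.1
```

```text
time_s: 23.32
tcp_pos: [0.5752, 0.3475, 0.2034]
tool_rot: [0.693, 0.721, 0.001, 0.0]
force: [-1.1, -0.8, -2.2]
gripper_width: 0.0616
t 23.32 pos [0.5752 0.3475 0.2034] yawy 2.29 tilt [ 1.1e-03  5.0e-04 -1.0e+00]
dx,dy,dz mm [-0.8  0.2  0.7] spin 0.19
```

```bash
python3 -m handwheel '[{"dx":-0.001,"dy":0,"dz":0.001,"spin":0},{"dx":-0.001,"dy":0,"dz":0.001,"spin":0}]'
python3 -m handwheel '[{"dx":0,"dy":0,"dz":0,"spin":0},{"dx":0,"dy":0,"dz":0,"spin":0},{"dx":0,"dy":0,"dz":0,"spin":0}]' 0.8
python3 go.py 0.5755 0.3467 0.2027 2.1
python3 -m handwheel '[{"dx":0,"dy":0,"dz":-0.03,"spin":0},{"dx":0,"dy":0,"dz":-0.07,"spin":0},{"dx":0,"dy":0,"dz":-0.11,"spin":0},{"dx":0,"dy":0,"dz":-0.15,"spin":0},{"dx":0,"dy":0,"dz":-0.18,"spin":0}]'
python3 -m handwheel '[{"dx":0,"dy":0,"dz":0,"spin":0},{"dx":0,"dy":0,"dz":0,"spin":0}]'
python3 - <<'E'
from h import *
W=snap("wrist","w15");T=snap("top","t15")
cv2.imwrite("pics/c15.png",cv2.resize(W["img"][100:340,100:420],(800,600),interpolation=cv2.INTER_CUBIC)[:,:,::-1])
E
```

```text
time_s: 23.48
tcp_pos: [0.5751, 0.347, 0.2027]
tool_rot: [0.693, 0.721, 0.001, -0.0]
force: [-0.7, 0.3, 1.9]
gripper_width: 0.0618
time_s: 23.73
tcp_pos: [0.5752, 0.3463, 0.2017]
tool_rot: [0.693, 0.721, -0.0, 0.0]
force: [0.2, -0.0, -0.6]
gripper_width: 0.0797
t 23.73 pos [0.5752 0.3463 0.2017] yawy 2.29 tilt [ 2.e-04 -2.e-04 -1.e+00]
dx,dy,dz mm [ 0.4  0.4 -1. ] spin 0.19
time_s: 24.15
tcp_pos: [0.5752, 0.3467, 0.3854]
tool_rot: [0.693, 0.721, 0.002, 0.0]
force: [0.6, 0.2, 0.4]
gripper_width: 0.0825
time_s: 24.32
tcp_pos: [0.5753, 0.3466, 0.384]
tool_rot: [0.693, 0.721, 0.002, 0.001]
force: [0.2, -0.3, -0.6]
gripper_width: 0.0826
```

View pics/c15.png

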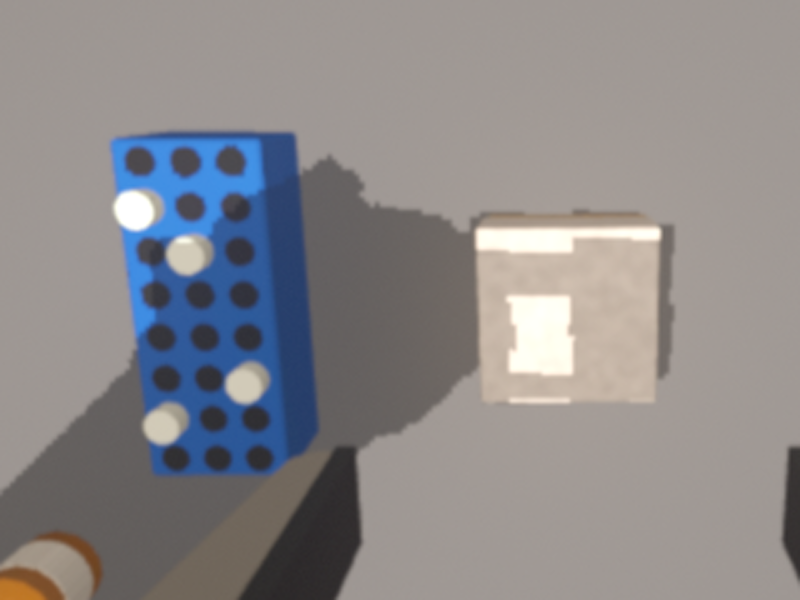

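Run:
```python
from h import *
W=load("w15");T=load("t15")
f=lambda X,Y:((X+.5)/2.5-.5+100,(Y+.5)/2.5-.5+100)
r=quad(W,[f(*p) for p in((112,140),(260,138),(286,472),(152,474))],.045);b=quad(W,[f(*p) for p in((476,227),(661,227),(655,402),(482,402))],.045)
print(r);print(b)
for h in(2.1,):
    h=np.radians(h);d=b[0]-r[0];print("rel",d@[np.cos(h),np.sin(h)],d@[-np.sin(h),np.cos(h)])
cv2.imwrite("pics/c15t.png",cv2.resize(T["img"][190:310,140:300],(800,600),interpolation=cv2.INTER_CUBIC)[:,:,::-1])
```

```text
(array([0.44951355, 0.34182075]), [48.5, 118.0, 48.4, 118.0], [3.05, 1.74, 3.15, 1.75])
(array([0.57523402, 0.34588289]), [62.2, 62.1, 61.3, 62.1], [2.28, 1.82, 2.24, 2.69])
rel 0.1257848824142623 -0.0005474530980836421
```

View pics/c15t.png

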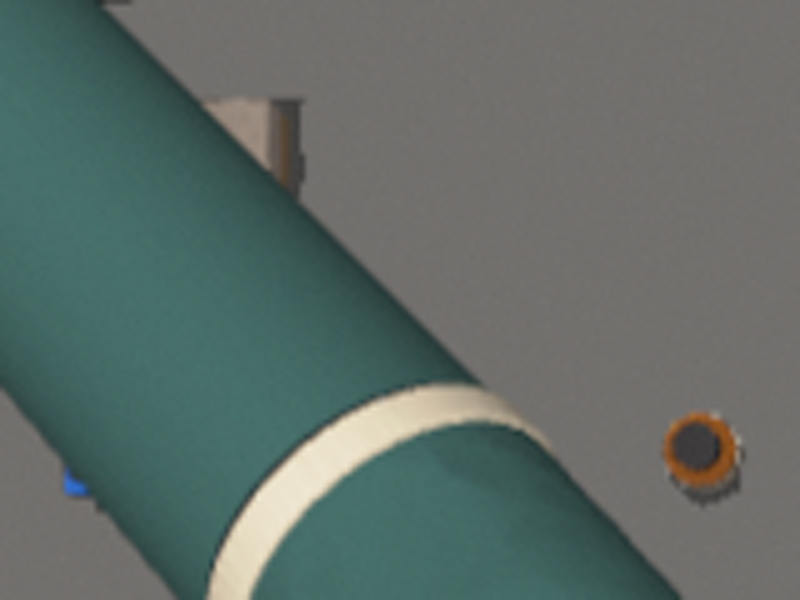

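Box relative to the rack is 125.8 mm behind and -0.5 mm off centre, with yaw equal to within about 0.3°. Now the amber bottle: the candidates were (280,281), (238,286) and (233,315) in the top view, and I take the rightmost, (280,281).

```bash
python3 -m handwheel '[{"dx":-0.02,"dy":-0.01,"dz":0,"spin":-7},{"dx":-0.04,"dy":-0.02,"dz":0,"spin":-14},{"dx":-0.06,"dy":-0.03,"dz":0,"spin":-21},{"dx":-0.08,"dy":-0.04,"dz":0,"spin":-28},{"dx":-0.1,"dy":-0.05,"dz":0,"spin":-35}]'
python3 go.py 0.449 0.11 0.38 92
```

```text
time_s: 24.83
tcp_pos: [0.5282, 0.2432, 0.3793]
tool_rot: [0.441, 0.898, -0.001, -0.001]
force: [-0.2, -0.8, 0.5]
gripper_width: 0.0827
t 24.83 pos [0.5282 0.2432 0.3793] yawy 37.66 tilt [-0.0038 -0.0014 -1.    ]
dx,dy,dz mm [ -57.1 -144.1   -0.2] spin -54.34
```

```bash
python3 -m handwheel '[{"dx":-0.01,"dy":-0.025,"dz":0,"spin":-7},{"dx":-0.02,"dy":-0.05,"dz":0,"spin":-14},{"dx":-0.03,"dy":-0.075,"dz":0,"spin":-21},{"dx":-0.04,"dy":-0.1,"dz":0,"spin":-28},{"dx":-0.05,"dy":-0.125,"dz":0,"spin":-35}]'
python3 -m handwheel '[{"dx":0.001,"dy":-0.01,"dz":0,"spin":-7},{"dx":0.001,"dy":-0.02,"dz":0,"spin":-14},{"dx":0.001,"dy":-0.02,"dz":0,"spin":-19.3},{"dx":0.001,"dy":-0.02,"dz":0,"spin":-19.3}]' 0.2
python3 go.py 0.449 0.11 0.38 92
python3 - <<'E'
from h import *
W=snap("wrist","w16");T=snap("top","t16")
E
```

```text
time_s: 25.25
tcp_pos: [0.4587, 0.1275, 0.3798]
tool_rot: [0.151, 0.989, -0.0, -0.002]
force: [0.7, -0.8, 0.2]
gripper_width: 0.0828
time_s: 25.58
tcp_pos: [0.4524, 0.109, 0.3801]
tool_rot: [-0.014, 1.0, 0.0, -0.002]
force: [0.4, 0.9, -0.4]
gripper_width: 0.0584
t 25.58 pos [0.4524 0.109  0.3801] yawy 91.63 tilt [-3.4e-03  1.0e-04 -1.0e+00]
dx,dy,dz mm [3.4 1.1 0.1] spin -0.37
```

View pics/w16.png

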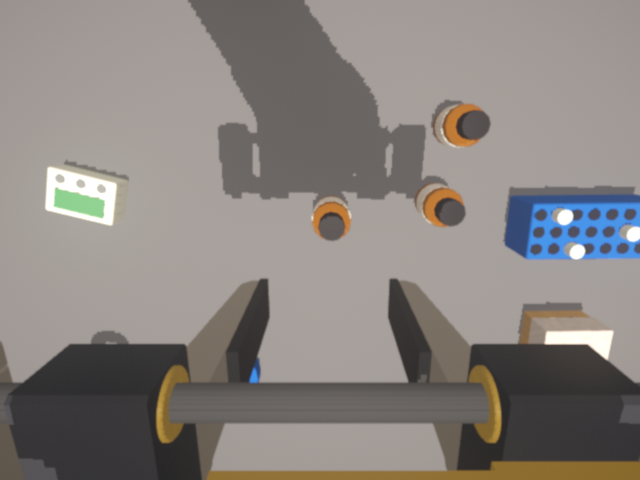

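Run:
```python
from h import *
W=load("w16");V=load("w4");T=load("t1")
print(atz(W,(332,228),.062),tri([(W,(332,228)),(V,(196,183))]),tri([(W,(332,228)),(V,(196,183)),(T,((556.5)/4-.5+140,397.5/4-.5+180))]))
c=W["img"][190:250,295:375];cv2.imwrite("pics/c16.png",cv2.resize(c,(800,600),interpolation=cv2.INTER_CUBIC)[:,:,::-1])
```

```text
[0.44826063 0.11187664 0.062     ] (array([0.44887404, 0.111147  , 0.05774112]), [1.1173269134084058, 1.1316371194188386]) (array([0.4488073 , 0.11097082, 0.05778179]), [1.3385346126780466, 0.9085556808841245, 0.1602559079248355])
```

View pics/c16.png

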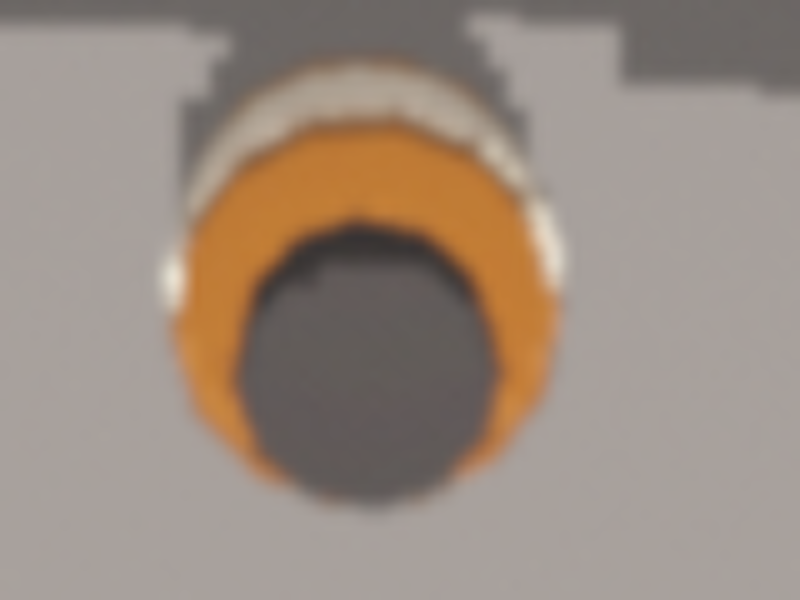

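The close crop confirms an amber bottle with a black cap, the rightmost of the three, at (0.4487, 0.1113). Descend and grip.

```bash
python3 go.py 0.4487 0.1113 0.197 92; python3 -m handwheel '[{"dx":0.003,"dy":0.002,"dz":0.03,"spin":0},{"dx":0.003,"dy":0.002,"dz":0.065,"spin":0},{"dx":0.003,"dy":0.002,"dz":0.1,"spin":0},{"dx":0.003,"dy":0.002,"dz":0.115,"spin":0},{"dx":0.003,"dy":0.002,"dz":0.115,"spin":0}]'
python3 go.py 0.4487 0.1113 0.197 92
```

```text
t 25.68 pos [0.4527 0.1099 0.3806] yawy 91.42 tilt [-2.3e-03  6.0e-04 -1.0e+00]
dx,dy,dz mm [  3.5   1.4 183.7] spin -0.58
time_s: 26.1
tcp_pos: [0.4483, 0.1122, 0.2631]
tool_rot: [-0.014, 1.0, -0.0, -0.004]
force: [0.0, -0.2, 0.0]
gripper_width: 0.0553
t 26.1 pos [0.4483 0.1122 0.2631] yawy 91.56 tilt [-7.7e-03 -7.0e-04 -1.0e+00]
dx,dy,dz mm [-0.9 -0.8 66.1] spin -0.44
```

```bash
python3 -m handwheel '[{"dx":-0.001,"dy":-0.001,"dz":0.02,"spin":0},{"dx":-0.001,"dy":-0.001,"dz":0.04,"spin":0},{"dx":-0.001,"dy":-0.001,"dz":0.058,"spin":0},{"dx":-0.001,"dy":-0.001,"dz":0.067,"spin":0},{"dx":-0.001,"dy":-0.001,"dz":0.067,"spin":0}]'
python3 -m handwheel '[{"dx":0,"dy":0,"dz":0,"spin":0},{"dx":0,"dy":0,"dz":0,"spin":0},{"dx":0,"dy":0,"dz":0,"spin":0},{"dx":0,"dy":0,"dz":0,"spin":0}]' -1 10
python3 go.py 0.4487 0.1113 0.197 92
```

```text
time_s: 26.52
tcp_pos: [0.4506, 0.1115, 0.1989]
tool_rot: [-0.014, 1.0, -0.0, -0.001]
force: [0.2, 0.6, -0.2]
gripper_width: 0.0552
time_s: 26.85
tcp_pos: [0.4513, 0.1113, 0.2006]
tool_rot: [-0.014, 1.0, 0.0, 0.001]
force: [-0.9, 0.2, 3.7]
gripper_width: 0.0337
t 26.85 pos [0.4513 0.1113 0.2006] yawy 91.57 tilt [ 1.9e-03  3.0e-04 -1.0e+00]
dx,dy,dz mm [2.6 0.1 3.6] spin -0.43
```

```bash
python3 -m handwheel '[{"dx":0,"dy":0,"dz":-0.03,"spin":0},{"dx":0,"dy":0,"dz":-0.07,"spin":0},{"dx":0,"dy":0,"dz":-0.1,"spin":0},{"dx":-0.005,"dy":0.03,"dz":-0.12,"spin":0},{"dx":-0.01,"dy":0.06,"dz":-0.13,"spin":0}]'
python3 -m handwheel '[{"dx":-0.01,"dy":0.035,"dz":0,"spin":0},{"dx":-0.02,"dy":0.07,"dz":0,"spin":0},{"dx":-0.03,"dy":0.105,"dz":0,"spin":0},{"dx":-0.04,"dy":0.14,"dz":0,"spin":0},{"dx":-0.05,"dy":0.17,"dz":0,"spin":0}]'
python3 -m handwheel '[{"dx":0,"dy":0,"dz":0,"spin":-0.5},{"dx":0,"dy":0,"dz":0,"spin":-0.5}]'
python3 go.py 0.512 0.343 0.33 92
python3 - <<'E'
from h import *
W=snap("wrist","w17")
E
```

```text
time_s: 27.27
tcp_pos: [0.4602, 0.1705, 0.3329]
tool_rot: [-0.011, 1.0, -0.0, 0.002]
force: [0.9, 0.8, -1.8]
gripper_width: 0.0334
time_s: 27.68
tcp_pos: [0.5044, 0.3449, 0.3302]
tool_rot: [-0.014, 1.0, 0.0, 0.0]
force: [0.8, -0.2, -1.0]
gripper_width: 0.0339
time_s: 27.85
tcp_pos: [0.5038, 0.3444, 0.3298]
tool_rot: [-0.02, 1.0, 0.001, -0.0]
force: [-1.0, -0.5, -0.9]
gripper_width: 0.0335
t 27.85 pos [0.5038 0.3444 0.3298] yawy 92.27 tilt [-5.e-04  1.e-03 -1.e+00]
dx,dy,dz mm [-8.1 -1.8 -0.2] spin 0.27
```

View pics/w17.png

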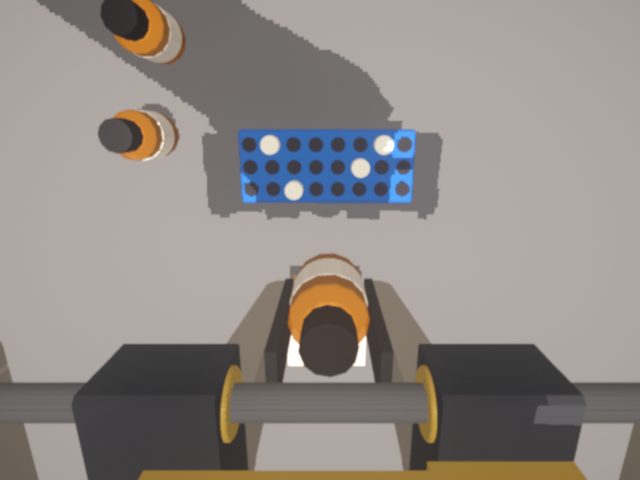

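Run:
```python
from h import *
W=load("w17"); s=manip.sense();Rm=R.from_quat(s["tool_rot"]).as_matrix()
print(np.round(Rm.T@(atz(W,(328.5,342),s["tcp_pos"][2]-.1386)-s["tcp_pos"])*1000,1))
# bottom of the bottle near edge (330,255) => z = tcp-.2006
print(np.round(Rm.T@(atz(W,(329,254.5),s["tcp_pos"][2]-.2006)-s["tcp_pos"])*1000,1))
r=quad(W,[(238,130),(415,130),(413,203),(243,203)],.045);print(r)
h=np.radians(2.05);c=r[0]+.06*np.array([np.cos(h),np.sin(h)]);print("gap mid",c)
```

```text
[  7.1   1.7 138.6]
[ 19.1   2.1 200.6]
(array([0.44947318, 0.34179425]), [118.3, 49.4, 119.7, 49.3], [2.3, 4.26, 2.28, 2.64])
gap mid [0.50943478 0.34394055]
```

```bash
python3 -m handwheel '[{"dx":-0.004,"dy":-0.001,"dz":0,"spin":0},{"dx":-0.008,"dy":-0.0015,"dz":0.025,"spin":0},{"dx":-0.008,"dy":-0.0015,"dz":0.06,"spin":0},{"dx":-0.008,"dy":-0.0015,"dz":0.09,"spin":0},{"dx":-0.008,"dy":-0.0015,"dz":0.1,"spin":0}]'
python3 go.py 0.512 0.343 0.2006 92.1
python3 -m handwheel '[{"dx":0,"dy":0,"dz":0.01,"spin":0},{"dx":0,"dy":0,"dz":0.02,"spin":0},{"dx":0,"dy":0,"dz":0.026,"spin":0},{"dx":0,"dy":0,"dz":0.028,"spin":0}]'
python3 go.py 0.512 0.343 0.2006 92.1
```

```text
time_s: 28.32
tcp_pos: [0.5123, 0.3381, 0.2257]
tool_rot: [-0.017, 1.0, -0.002, -0.002]
force: [-0.1, -0.8, -0.7]
gripper_width: 0.0339
t 28.32 pos [0.5123 0.3381 0.2257] yawy 91.94 tilt [-0.0046 -0.005  -1.    ]
dx,dy,dz mm [ 0.  5. 25.] spin -0.16
time_s: 28.65
tcp_pos: [0.5127, 0.3415, 0.2017]
tool_rot: [-0.018, 1.0, 0.0, 0.0]
force: [-0.2, -0.8, -0.1]
gripper_width: 0.0338
t 28.65 pos [0.5127 0.3415 0.2017] yawy 92.08 tilt [ 4.e-04  1.e-04 -1.e+00]
dx,dy,dz mm [0.7 1.6 1.1] spin -0.02
```

```bash
python3 -m handwheel '[{"dx":0.0005,"dy":0.0015,"dz":0,"spin":0},{"dx":0.0005,"dy":0.0015,"dz":0.001,"spin":0},{"dx":0.0005,"dy":0.0015,"dz":0.001,"spin":0}]'
python3 go.py 0.512 0.343 0.2006 92.1
python3 -m handwheel '[{"dx":0,"dy":0,"dz":0,"spin":0},{"dx":0,"dy":0,"dz":0,"spin":0},{"dx":0,"dy":0,"dz":0,"spin":0}]' 0.1
python3 -m handwheel '[{"dx":0,"dy":0,"dz":-0.03,"spin":0},{"dx":0,"dy":0,"dz":-0.07,"spin":0},{"dx":0,"dy":0,"dz":-0.11,"spin":0},{"dx":0,"dy":0,"dz":-0.15,"spin":0},{"dx":0,"dy":0,"dz":-0.18,"spin":0}]'
python3 -m handwheel '[{"dx":0,"dy":0,"dz":0,"spin":0}]'
python3 - <<'E'
from h import *
W=snap("wrist","w18")
E
```

```text
time_s: 28.9
tcp_pos: [0.5121, 0.3435, 0.2014]
tool_rot: [-0.018, 1.0, 0.0, 0.001]
force: [-0.6, 0.2, -0.9]
gripper_width: 0.0335
t 28.9 pos [0.5121 0.3435 0.2014] yawy 92.11 tilt [ 1.1e-03  8.0e-04 -1.0e+00]
dx,dy,dz mm [ 0.1 -0.5  0.8] spin 0.01
time_s: 29.15
tcp_pos: [0.5121, 0.3431, 0.201]
tool_rot: [-0.018, 1.0, 0.0, 0.0]
force: [-0.7, 0.3, -1.3]
gripper_width: 0.0499
time_s: 29.57
tcp_pos: [0.5118, 0.3435, 0.3843]
tool_rot: [-0.018, 1.0, 0.001, 0.001]
force: [0.5, 0.8, 0.3]
gripper_width: 0.0505
time_s: 29.65
tcp_pos: [0.5126, 0.3448, 0.3879]
tool_rot: [-0.018, 1.0, 0.003, 0.005]
force: [-1.0, 1.2, 0.4]
gripper_width: 0.0503
```

View pics/w18.png

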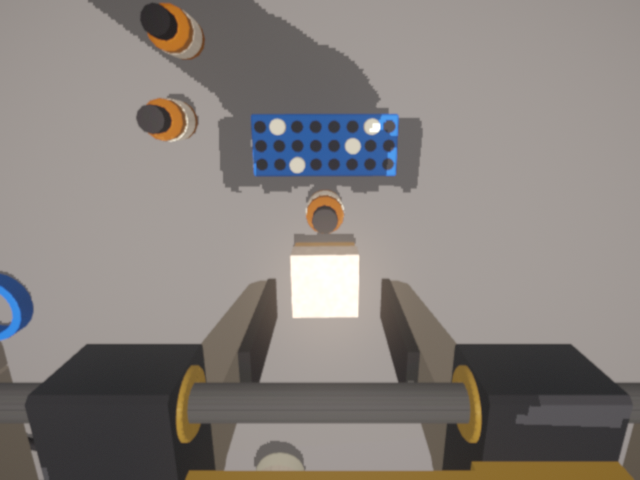

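The picture shows the bottle upright between rack (325,145) and box (325,286). I measure the relations.

```bash
python3 -m handwheel '[{"dx":0,"dy":0,"dz":0,"spin":0},{"dx":0,"dy":0,"dz":0,"spin":0}]'
python3 - <<'E'
from h import *
W=snap("wrist","w19")
c=W["img"][100:340,230:430];cv2.imwrite("pics/c19.png",cv2.resize(c,(500,600),interpolation=cv2.INTER_CUBIC)[:,:,::-1])
E
```

```text
time_s: 29.87
tcp_pos: [0.5118, 0.3425, 0.3793]
tool_rot: [-0.018, 1.0, -0.001, -0.001]
force: [0.0, 0.9, -0.9]
gripper_width: 0.0504
```

View pics/c19.png

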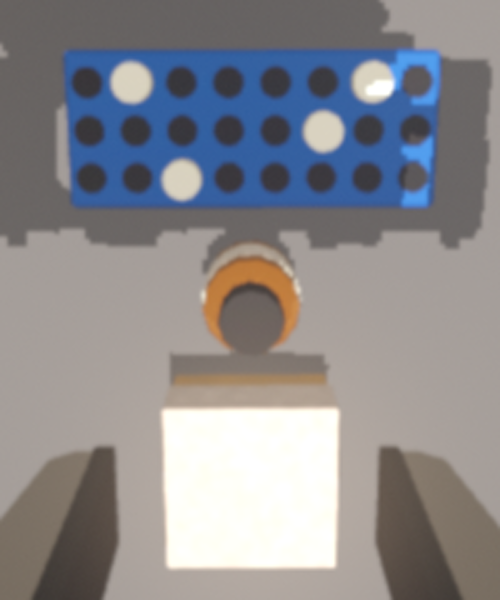

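Run:
```python
from h import *
W=load("w19");f=lambda X,Y:((X+.5)/2.5-.5+230,(Y+.5)/2.5-.5+100)
r=quad(W,[f(*p) for p in((66,52),(440,51),(433,207),(73,207))],.045);b=quad(W,[f(*p) for p in((163,408),(338,407),(336,567),(167,567))],.045)
cap=atz(W,f(251,320),.062)[:2]
print(r,b,cap)
h=np.radians(2.05);u=np.array([np.cos(h),np.sin(h)]);v=np.array([-u[1],u[0]])
for n,p in(("box",b[0]),("bottle",cap)): print(n,(p-r[0])@u*1000,(p-r[0])@v*1000)
# front bottom edge of bottle (z=0) 
e=atz(W,f(249,243),0)[:2];print("bottle bottom front edge ->centre",((e-r[0])@u+.017)*1000,((e-r[0])@v)*1000)
```

```text
(array([0.44926764, 0.34172125]), [117.9, 49.0, 118.6, 48.7], [2.26, 2.61, 2.12, 1.85]) (array([0.57448193, 0.34587108]), [61.2, 62.2, 62.1, 61.8], [2.47, 2.95, 2.13, 2.1]) [0.5077887  0.34325004]
box 125.2825892121173 -0.33193950492155544
bottle 58.538285299283224 -0.5655741979544806
bottle bottom front edge ->centre 60.84427933964556 -1.1047527328930222
```

Box sits at 125.3/-0.3 mm and the bottle at about 59–61/-0.6 mm relative to the rack, both good. Now the timer.

```bash
python3 -m handwheel '[{"dx":0.008,"dy":-0.04,"dz":0,"spin":0},{"dx":0.015,"dy":-0.08,"dz":0,"spin":0},{"dx":0.022,"dy":-0.12,"dz":0,"spin":0},{"dx":0.03,"dy":-0.16,"dz":0,"spin":0},{"dx":0.036,"dy":-0.2,"dz":0,"spin":0}]' 0.9
python3 -m handwheel '[{"dx":0.008,"dy":-0.04,"dz":0,"spin":3},{"dx":0.015,"dy":-0.08,"dz":0,"spin":6},{"dx":0.022,"dy":-0.12,"dz":0,"spin":9},{"dx":0.03,"dy":-0.16,"dz":0,"spin":12},{"dx":0.036,"dy":-0.2,"dz":0,"spin":13}]'
python3 go.py 0.4367 -0.1147 0.38 79
```

```text
time_s: 30.33
tcp_pos: [0.4822, 0.14, 0.3791]
tool_rot: [-0.019, 1.0, -0.0, -0.002]
force: [0.1, -0.4, -0.2]
gripper_width: 0.0819
time_s: 30.75
tcp_pos: [0.4533, -0.0613, 0.3796]
tool_rot: [0.096, 0.995, 0.0, -0.001]
force: [0.5, -0.5, 0.2]
gripper_width: 0.0873
t 30.75 pos [ 0.4533 -0.0613  0.3796] yawy 78.96 tilt [-2.2e-03  4.0e-04 -1.0e+00]
dx,dy,dz mm [  6.1 -55.6  -0.3] spin -0.04
```

```bash
python3 -m handwheel '[{"dx":0.003,"dy":-0.03,"dz":0,"spin":0},{"dx":0.006,"dy":-0.055,"dz":0,"spin":0},{"dx":0.006,"dy":-0.055,"dz":0,"spin":0},{"dx":0.006,"dy":-0.055,"dz":0,"spin":0},{"dx":0.006,"dy":-0.055,"dz":0,"spin":0}]'
python3 go.py 0.4367 -0.1147 0.38 79
python3 - <<'E'
from h import *
W=snap("wrist","w20")
c=W["img"][160:280,250:410];cv2.imwrite("pics/c20.png",cv2.resize(c,(800,600),interpolation=cv2.INTER_CUBIC)[:,:,::-1])
E
```

```text
time_s: 31.17
tcp_pos: [0.4383, -0.1115, 0.3801]
tool_rot: [0.095, 0.996, 0.001, -0.0]
force: [-0.1, 1.3, -0.6]
gripper_width: 0.0876
t 31.17 pos [ 0.4383 -0.1115  0.3801] yawy 79.13 tilt [-8.0e-04  1.2e-03 -1.0e+00]
dx,dy,dz mm [ 1.  -3.5  0.1] spin 0.13
```

View pics/w20.png

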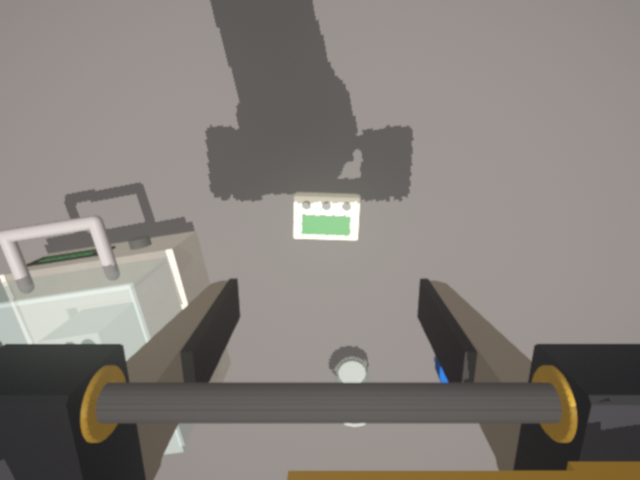

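View pics/c20.png

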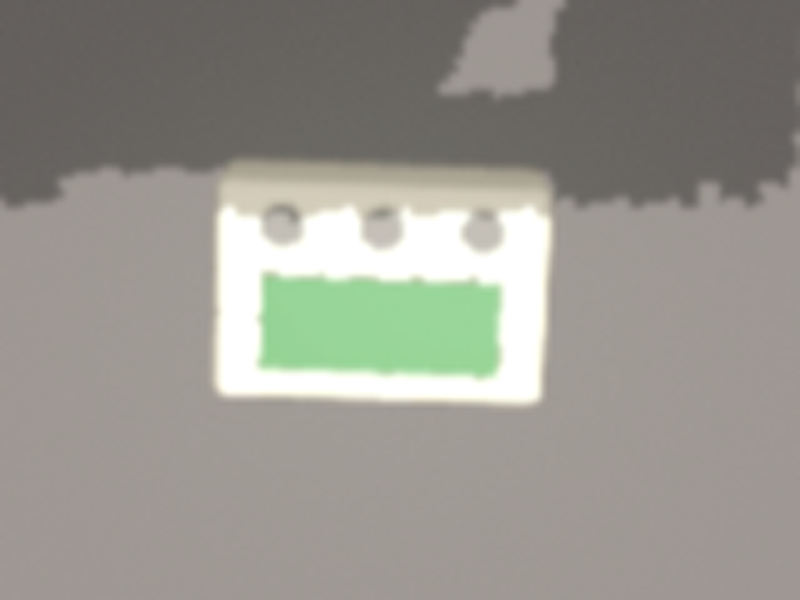

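```bash
python3 - <<'E'
from h import *
W=load("w20");f=lambda X,Y:((X+.5)/5-.5+250,(Y+.5)/5-.5+160)
a=[f(*p) for p in((218,177),(552,187),(541,405),(215,395))]
print(quad(W,a,.024))
T=load("t1");z=lambda X,Y:((X+.5)/4-.5+320,(Y+.5)/4-.5+180)
t=[z(*p) for p in((186,386),(285,408),(271,472),(171,451))] # far-left(+x+y), far-right(+x-y), near-right, near-left
for i,j in((0,2),(1,3),(2,0),(3,1)): print(tri([(W,a[i]),(T,t[j])]))
E
python3 go.py 0.4367 -0.114 0.192 79
```

```text
(array([ 0.43504651, -0.11276764]), [59.4, 40.4, 59.9, 40.3], [-12.58, -12.4, -12.7, -13.07])
(array([ 0.41431135, -0.14300077, -0.0145974 ]), [1.0758504594649203, 0.4480558421115128])
(array([ 0.42242157, -0.08044666,  0.02638219]), [1.6000315833790444, 0.6052610179066147])
(array([ 0.46080467, -0.08891689,  0.02710234]), [1.0305072988220183, 0.40364234864425663])
(array([ 0.45051845, -0.14832962,  0.01450443]), [0.5440805885584882, 0.2197130602865991])
t 31.22 pos [ 0.4385 -0.111   0.3803] yawy 79.21 tilt [-5.0e-04  1.1e-03 -1.0e+00]
dx,dy,dz mm [  1.1  -3.5 188.3] spin 0.21
```

```bash
python3 -m handwheel '[{"dx":0.0025,"dy":-0.003,"dz":0.03,"spin":1.8},{"dx":0.0025,"dy":-0.003,"dz":0.065,"spin":1.8},{"dx":0.0025,"dy":-0.003,"dz":0.1,"spin":1.8},{"dx":0.0025,"dy":-0.003,"dz":0.13,"spin":1.8},{"dx":0.0025,"dy":-0.003,"dz":0.145,"spin":1.8}]' 0.75
python3 -m handwheel '[{"dx":0,"dy":0,"dz":0,"spin":0}]'
python3 go.py 0.4357 -0.1135 0.193 77.4
python3 - <<'E'
from h import *
W=snap("wrist","w21")
E
```

```text
time_s: 31.63
tcp_pos: [0.4345, -0.1128, 0.2324]
tool_rot: [0.109, 0.994, 0.001, -0.002]
force: [0.8, -0.1, -0.3]
gripper_width: 0.0803
time_s: 31.72
tcp_pos: [0.4344, -0.1127, 0.2327]
tool_rot: [0.109, 0.994, 0.001, -0.003]
force: [0.4, -0.3, -0.8]
gripper_width: 0.0806
t 31.72 pos [ 0.4344 -0.1127  0.2327] yawy 77.5 tilt [-0.0059  0.0032 -1.    ]
dx,dy,dz mm [-1.7 -0.6 39.7] spin 0.1
```

View pics/w21.png

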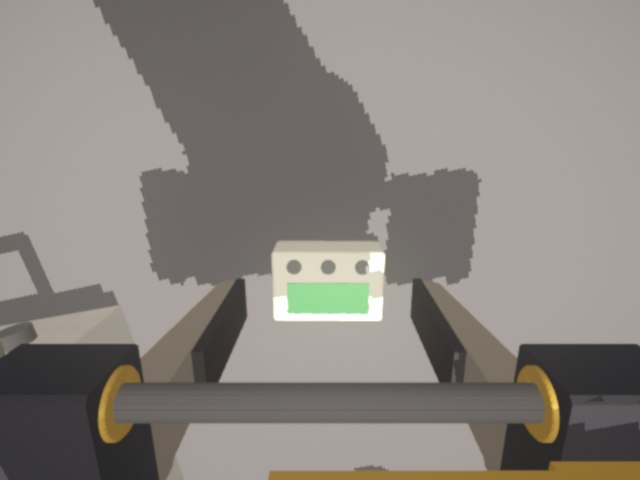

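```bash
python3 -m handwheel '[{"dx":-0.001,"dy":0,"dz":0.015,"spin":0},{"dx":-0.001,"dy":0,"dz":0.03,"spin":0},{"dx":-0.001,"dy":0,"dz":0.038,"spin":0},{"dx":-0.001,"dy":0,"dz":0.039,"spin":0},{"dx":-0.001,"dy":0,"dz":0.039,"spin":0}]'
python3 go.py 0.4357 -0.1135 0.193 77.4
python3 -m handwheel '[{"dx":0,"dy":0,"dz":0,"spin":0},{"dx":0,"dy":0,"dz":0,"spin":0},{"dx":0,"dy":0,"dz":0,"spin":0},{"dx":0,"dy":0,"dz":0,"spin":0},{"dx":0,"dy":0,"dz":0,"spin":0}]' -1 10
python3 go.py 0.4357 -0.1135 0.193 77.4
```

```text
time_s: 32.18
tcp_pos: [0.4367, -0.1144, 0.1973]
tool_rot: [0.11, 0.994, -0.0, 0.0]
force: [0.2, -0.7, 0.1]
gripper_width: 0.0806
t 32.18 pos [ 0.4367 -0.1144  0.1973] yawy 77.35 tilt [ 7.e-04 -1.e-04 -1.e+00]
dx,dy,dz mm [1.2 0.7 4.3] spin -0.05
time_s: 32.6
tcp_pos: [0.4366, -0.1149, 0.1973]
tool_rot: [0.111, 0.994, -0.0, 0.001]
force: [-1.2, 0.1, 6.4]
gripper_width: 0.0598
t 32.6 pos [ 0.4366 -0.1149  0.1973] yawy 77.29 tilt [ 1.e-03 -5.e-04 -1.e+00]
dx,dy,dz mm [1.2 1.2 4.3] spin -0.11
```

```bash
python3 -m handwheel '[{"dx":0,"dy":0,"dz":-0.015,"spin":0},{"dx":0,"dy":0,"dz":-0.04,"spin":0},{"dx":0,"dy":0,"dz":-0.075,"spin":0},{"dx":0,"dy":0,"dz":-0.11,"spin":0},{"dx":0,"dy":0,"dz":-0.14,"spin":0}]'
python3 go.py 0.5762 0.3455 0.34 92.1
python3 -m handwheel '[{"dx":-0.004,"dy":0.033,"dz":0,"spin":-3},{"dx":-0.008,"dy":0.066,"dz":0,"spin":-6},{"dx":-0.012,"dy":0.1,"dz":0,"spin":-9},{"dx":-0.016,"dy":0.135,"dz":0,"spin":-12},{"dx":-0.02,"dy":0.17,"dz":0,"spin":-14.8}]'
python3 go.py 0.5762 0.3455 0.34 92.1
```

```text
time_s: 33.02
tcp_pos: [0.4361, -0.1146, 0.3384]
tool_rot: [0.11, 0.994, 0.0, 0.0]
force: [-0.4, -0.3, -1.1]
gripper_width: 0.0601
t 33.02 pos [ 0.4361 -0.1146  0.3384] yawy 77.33 tilt [ 0.e+00  2.e-04 -1.e+00]
dx,dy,dz mm [-35.7 479.6  -1.5] spin -14.77
time_s: 33.43
tcp_pos: [0.4933, 0.0476, 0.3368]
tool_rot: [-0.019, 1.0, -0.0, 0.0]
force: [-0.2, -0.2, -0.1]
gripper_width: 0.0596
t 33.43 pos [0.4933 0.0476 0.3368] yawy 92.17 tilt [ 0.e+00 -7.e-04 -1.e+00]
dx,dy,dz mm [-94.1 294.6  -3.4] spin 0.07
```

```bash
python3 -m handwheel '[{"dx":-0.011,"dy":0.034,"dz":0,"spin":0},{"dx":-0.022,"dy":0.068,"dz":0,"spin":0},{"dx":-0.033,"dy":0.103,"dz":0,"spin":0},{"dx":-0.044,"dy":0.138,"dz":0,"spin":0},{"dx":-0.055,"dy":0.172,"dz":0,"spin":0}]'
python3 -m handwheel '[{"dx":-0.012,"dy":0.035,"dz":0,"spin":0},{"dx":-0.024,"dy":0.07,"dz":0,"spin":0},{"dx":-0.035,"dy":0.1,"dz":0,"spin":0},{"dx":-0.039,"dy":0.122,"dz":0,"spin":0},{"dx":-0.039,"dy":0.122,"dz":0,"spin":0}]'
python3 -m handwheel '[{"dx":0,"dy":0,"dz":0,"spin":0},{"dx":0,"dy":0,"dz":0,"spin":0}]'
python3 go.py 0.5762 0.3455 0.2423 92.1
python3 - <<'E'
from h import *
W=snap("wrist","w22")
E
```

```text
time_s: 33.85
tcp_pos: [0.5419, 0.2221, 0.3363]
tool_rot: [-0.018, 1.0, -0.0, -0.0]
force: [0.7, -1.0, -0.6]
gripper_width: 0.0599
time_s: 34.27
tcp_pos: [0.5749, 0.349, 0.3364]
tool_rot: [-0.021, 1.0, 0.002, -0.001]
force: [-0.7, 0.5, 0.2]
gripper_width: 0.0599
time_s: 34.43
tcp_pos: [0.5763, 0.3429, 0.336]
tool_rot: [-0.018, 1.0, -0.001, -0.0]
force: [-0.7, -1.0, -1.3]
gripper_width: 0.0597
t 34.43 pos [0.5763 0.3429 0.336 ] yawy 92.08 tilt [-9.0e-04 -1.7e-03 -1.0e+00]
dx,dy,dz mm [-0.1  2.8 93.7] spin -0.02
```

View pics/w22.png

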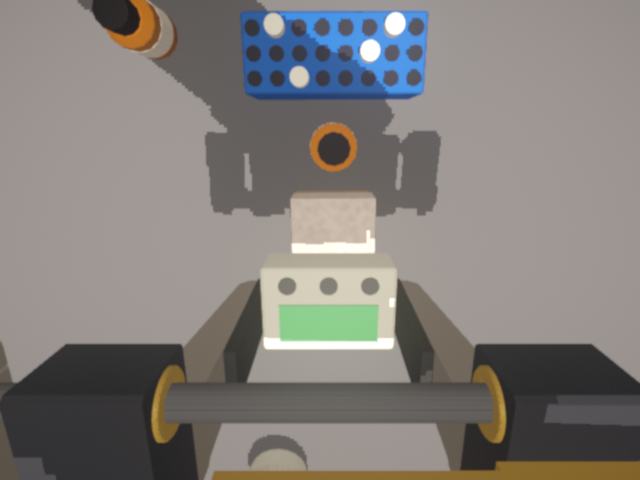

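```bash
python3 -m handwheel '[{"dx":0,"dy":0.002,"dz":0.025,"spin":0},{"dx":0,"dy":0.002,"dz":0.05,"spin":0},{"dx":0,"dy":0.002,"dz":0.07,"spin":0},{"dx":0,"dy":0.002,"dz":0.08,"spin":0},{"dx":0,"dy":0.002,"dz":0.08,"spin":0}]'
python3 -m handwheel '[{"dx":0,"dy":0,"dz":0,"spin":0},{"dx":0,"dy":0,"dz":0,"spin":0}]'
python3 go.py 0.5762 0.3455 0.2423 92.1
python3 - <<'E'
from h import *
W=snap("wrist","w23")
E
```

```text
time_s: 34.9
tcp_pos: [0.5762, 0.3436, 0.2542]
tool_rot: [-0.017, 1.0, -0.002, -0.002]
force: [1.1, -0.4, -0.7]
gripper_width: 0.0599
time_s: 35.07
tcp_pos: [0.5768, 0.3457, 0.2582]
tool_rot: [-0.018, 1.0, 0.001, 0.001]
force: [0.5, -0.1, -0.1]
gripper_width: 0.0598
t 35.07 pos [0.5768 0.3457 0.2582] yawy 92.05 tilt [ 0.0018  0.0012 -1.    ]
dx,dy,dz mm [ 0.7 -0.2 15.9] spin -0.05
```

View pics/w23.png

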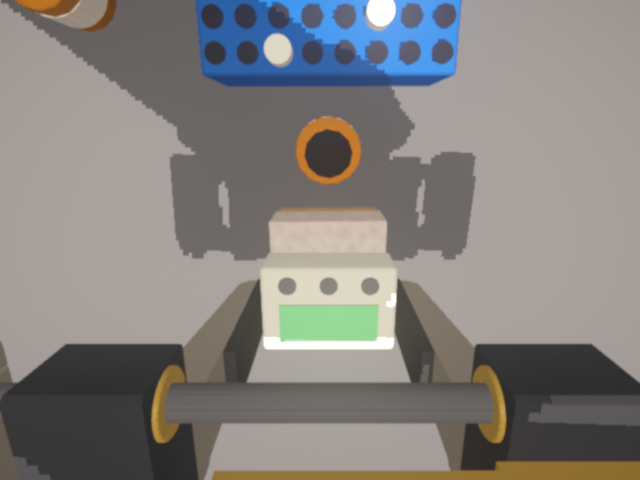

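The box (centre column ~328), the timer (328) and the bottle (328) line up. Lower onto the lid.

```bash
python3 -m handwheel '[{"dx":0.0005,"dy":0,"dz":0.005,"spin":0},{"dx":0.0005,"dy":0,"dz":0.01,"spin":0},{"dx":0.0005,"dy":0,"dz":0.013,"spin":0},{"dx":0.0005,"dy":0,"dz":0.0145,"spin":0},{"dx":0.0005,"dy":0,"dz":0.0145,"spin":0}]'
python3 go.py 0.5762 0.3455 0.2423 92.1
python3 -m handwheel '[{"dx":0,"dy":0,"dz":0.001,"spin":0},{"dx":0,"dy":0,"dz":0.001,"spin":0}]'
```

```text
time_s: 35.53
tcp_pos: [0.5757, 0.3458, 0.2423]
tool_rot: [-0.018, 1.0, -0.0, -0.0]
force: [-1.2, -1.2, 2.9]
gripper_width: 0.0598
t 35.53 pos [0.5757 0.3458 0.2423] yawy 92.1 tilt [-2.e-04 -7.e-04 -1.e+00]
dx,dy,dz mm [-0.5 -0.3  0. ] spin 0.0
time_s: 35.7
tcp_pos: [0.5757, 0.3459, 0.2423]
tool_rot: [-0.018, 1.0, -0.001, 0.0]
force: [-2.8, -2.5, 7.4]
gripper_width: 0.0598
```

Contact at 7 N, with z as expected. Release and rise.

```bash
python3 -m handwheel '[{"dx":0,"dy":0,"dz":-0.0005,"spin":0},{"dx":0,"dy":0,"dz":-0.0005,"spin":0},{"dx":0,"dy":0,"dz":-0.0005,"spin":0}]' 0.75
python3 -m handwheel '[{"dx":0,"dy":0,"dz":-0.02,"spin":0},{"dx":0,"dy":0,"dz":-0.05,"spin":0},{"dx":0,"dy":0,"dz":-0.08,"spin":0},{"dx":0,"dy":0,"dz":-0.11,"spin":0},{"dx":0,"dy":0,"dz":-0.14,"spin":0}]'
python3 -m handwheel '[{"dx":0,"dy":0,"dz":0,"spin":0},{"dx":0,"dy":0,"dz":0,"spin":0},{"dx":0,"dy":0,"dz":0,"spin":0}]'
python3 - <<'E'
from h import *
W=snap("wrist","w24");snap("side","s24")
cv2.imwrite("pics/c24.png",cv2.resize(W["img"][80:340,230:430],(600,780),interpolation=cv2.INTER_CUBIC)[:600,:,::-1])
E
```

```text
time_s: 35.95
tcp_pos: [0.5758, 0.3458, 0.2414]
tool_rot: [-0.018, 1.0, 0.0, -0.0]
force: [0.8, 0.7, 0.4]
gripper_width: 0.0779
time_s: 36.37
tcp_pos: [0.5757, 0.3458, 0.3826]
tool_rot: [-0.018, 1.0, -0.0, -0.0]
force: [0.5, -0.4, -0.5]
gripper_width: 0.0802
time_s: 36.62
tcp_pos: [0.5757, 0.3454, 0.3808]
tool_rot: [-0.018, 1.0, -0.0, -0.0]
force: [0.2, 0.3, -0.7]
gripper_width: 0.0802
```

View pics/w24.png

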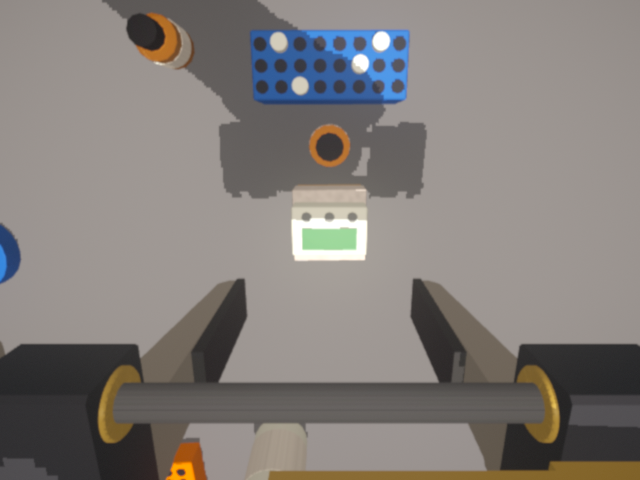

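View pics/s24.png

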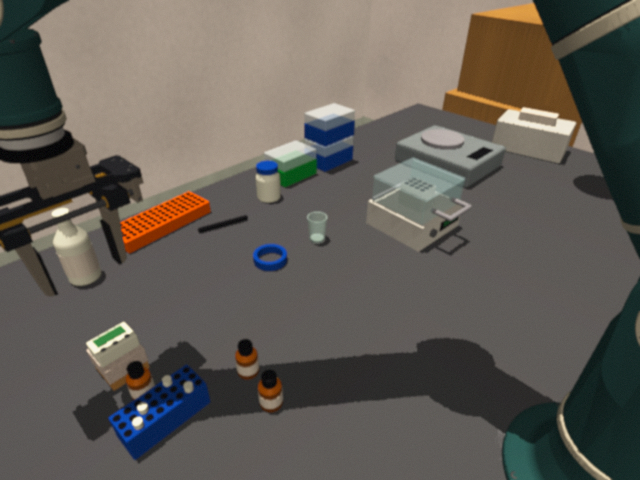

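The wrist view shows the timer flat and face up on the box at (329,235). I move clear of the scene and check with the top camera.

```bash
python3 -m handwheel '[{"dx":0.01,"dy":-0.035,"dz":-0.01,"spin":0},{"dx":0.02,"dy":-0.07,"dz":-0.02,"spin":0},{"dx":0.03,"dy":-0.105,"dz":-0.03,"spin":0},{"dx":0.04,"dy":-0.14,"dz":-0.04,"spin":0},{"dx":0.05,"dy":-0.175,"dz":-0.05,"spin":0}]'
python3 -m handwheel '[{"dx":0.01,"dy":-0.035,"dz":0,"spin":0},{"dx":0.02,"dy":-0.07,"dz":0,"spin":0},{"dx":0.03,"dy":-0.105,"dz":0,"spin":0},{"dx":0.04,"dy":-0.14,"dz":0,"spin":0},{"dx":0.05,"dy":-0.175,"dz":0,"spin":0}]'
python3 -m handwheel '[{"dx":0.01,"dy":-0.035,"dz":0,"spin":0},{"dx":0.02,"dy":-0.07,"dz":0,"spin":0},{"dx":0.03,"dy":-0.105,"dz":0,"spin":0},{"dx":0.03,"dy":-0.14,"dz":0,"spin":0},{"dx":0.03,"dy":-0.15,"dz":0,"spin":0}]'
python3 - <<'E'
from h import *
W=load("w24");T=snap("top","t25")
cv2.imwrite("pics/c24.png",cv2.resize(W["img"][100:280,260:400],(700,900),interpolation=cv2.INTER_CUBIC)[300:,:,::-1])
cv2.imwrite("pics/c25.png",cv2.resize(T["img"][190:310,140:300],(800,600),interpolation=cv2.INTER_CUBIC)[:,:,::-1])
E
```

```text
time_s: 37.13
tcp_pos: [0.5315, 0.1673, 0.4304]
tool_rot: [-0.018, 1.0, -0.0, -0.001]
force: [1.1, -0.5, 0.5]
gripper_width: 0.0803
time_s: 37.55
tcp_pos: [0.4877, -0.0095, 0.4306]
tool_rot: [-0.018, 1.0, 0.0, -0.001]
force: [0.1, 0.3, 1.3]
gripper_width: 0.0805
time_s: 37.97
tcp_pos: [0.463, -0.1646, 0.4304]
tool_rot: [-0.014, 1.0, -0.0, -0.001]
force: [-0.5, -0.3, 0.2]
gripper_width: 0.0808
```

View pics/c24.png

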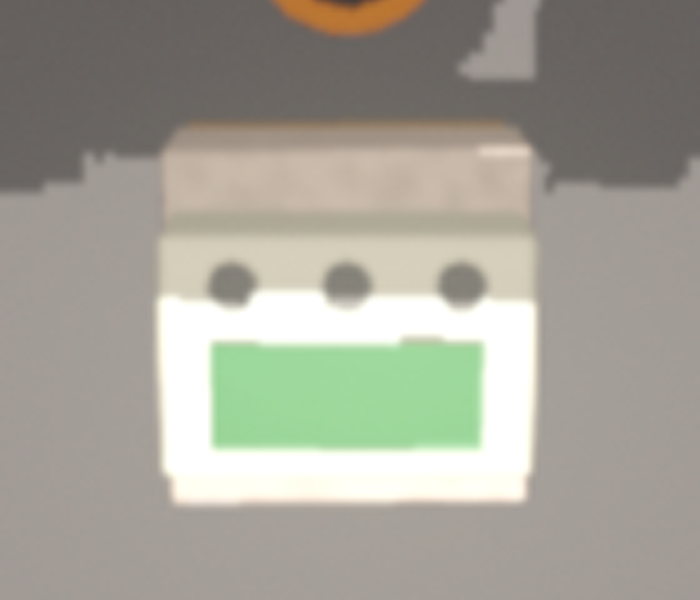

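View pics/c25.png

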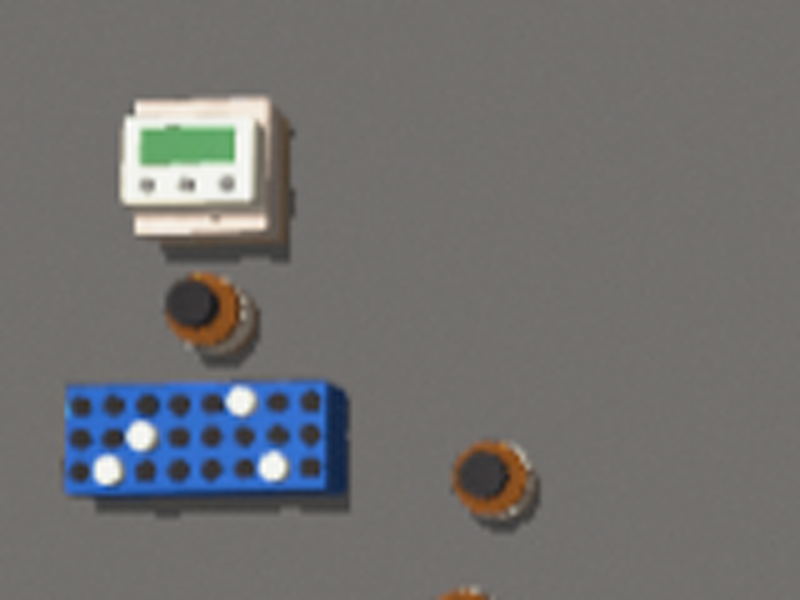

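View pics/t25.png

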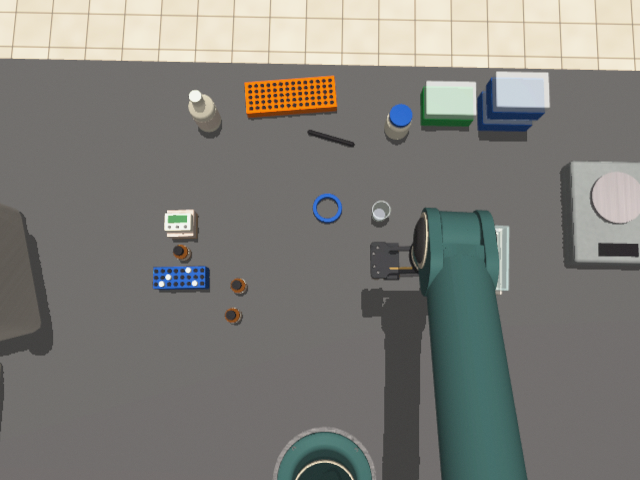

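Run:
```python
from h import *
T=load("t25");f=lambda X,Y:((X+.5)/5-.5+140,(Y+.5)/5-.5+190)
Q=lambda L,z:quad(T,[f(*p) for p in L],z)
r=Q(((66,384),(327,381),(328,492),(66,496)),.045);b=Q(((136,100),(271,97),(268,235),(135,235)),.045);t=Q(((124,116),(259,118),(255,206),(121,205)),.069)
cap=atz(T,f(191,302),.062)[:2]
print(r,b,t,cap)
h=np.radians(2.05);u=np.array([np.cos(h),np.sin(h)]);v=np.array([-u[1],u[0]])
for n,p in(("box",b[0]),("timer",t[0]),("bottle",cap)): print(n,np.round([(p-r[0])@u*1000,(p-r[0])@v*1000],1))
W=load("w24");g=lambda X,Y:((X+.5)/5-.5+260,(Y+300.5)/5-.5+100)
print("wrist timer",quad(W,[g(*p) for p in((160,235),(536,235),(531,475),(164,475))],.069), "box front edge",[np.round(atz(W,g(*p),.045),4) for p in((165,150),(530,150))],"box back",[np.round(atz(W,g(*p),.045),4) for p in((174,503),(526,503))])
for n,k in(("tape",(327.5,208)),("beaker",(381,212))): pass
a=load("t1")["img"].astype(int);c=T["img"].astype(int);d=np.abs(a-c).max(2)[185:235,305:365];print("tape diff",(d>40).sum());d=np.abs(a-c).max(2)[195:230,368:394];print("beaker diff",(d>40).sum())
```

```text
(array([0.44920623, 0.33975963]), [119.6, 50.9, 119.4, 51.4], [1.73, 3.29, 1.94, 3.52]) (array([0.57534384, 0.34403583]), [62.7, 65.0, 61.4, 63.6], [2.39, 1.72, 1.08, 2.9]) (array([0.57343011, 0.34340076]), [61.5, 40.7, 60.8, 41.1], [0.23, 0.41, 0.65, 1.46]) [0.50975026 0.34119306]
box [126.2  -0.2]
timer [124.3  -0.8]
bottle [60.6 -0.7]
wrist timer (array([0.5733373 , 0.34566192]), [58.5, 39.3, 59.2, 39.3], [2.12, 2.54, 2.12, 1.54]) box front edge [array([0.5451, 0.3142, 0.045 ]), array([0.5429, 0.3749, 0.045 ])] box back [array([0.6071, 0.3165, 0.045 ]), array([0.6048, 0.3782, 0.045 ])]
tape diff 0
beaker diff 0
```

Run:
```python
from h import *
S=snap("side","s26");A=load("s1")
o=[cv2.resize(c["img"][150:260,355:485],(520,440),interpolation=cv2.INTER_CUBIC) for c in(A,load("s24"))]
cv2.imwrite("pics/c26.png",np.vstack(o)[:,:,::-1][:880] if 0 else np.hstack([cv2.resize(x,(400,338)) for x in o])[:,:,::-1])
# predicted handle pixel at angles
for th in(0,.03,.06):
    x=-.18*np.cos(th)+.02*np.sin(th)+.07; z=.063+.18*np.sin(th)+.02*np.cos(th)
    print(th,np.round(proj(S,pose(np.array([[x,-.035,z],[x,.035,z]]),.501,-.319,np.radians(-1.8))),1).tolist())
```

```text
0 [[468.3, 206.3], [449.5, 218.4]]
0.03 [[468.5, 204.0], [449.7, 216.0]]
0.06 [[468.7, 201.6], [449.8, 213.6]]
```

View pics/c26.png

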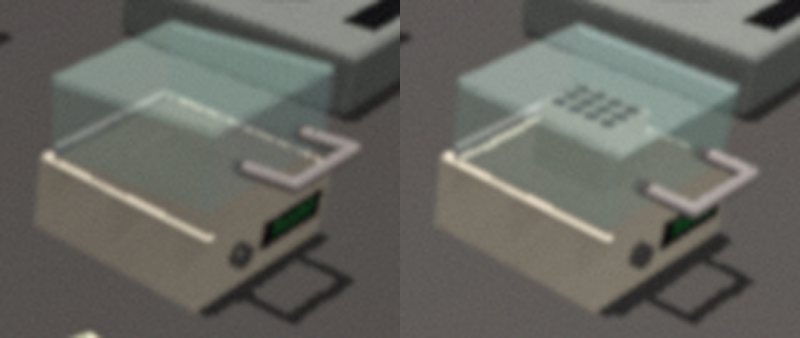

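In the side view the handle ends are at about (470,206) and (450,218), against predictions of (468,206) and (449.5,218) for angle 0. The guard is closed; at the start it was visibly more ajar. Everything checks, so I hand in.

```bash
python3 -c "
from workcell import manip
print(manip.sense()['time_s'],manip.sense()['force']);print(manip.sign_off())"
```

```text
38.0667 [-0.22110288  0.93841386 -0.72930967]
the job is handed in; nothing more can be done
None
```

The job is done and handed in at 38.1 s of the 144 s allowed, in the order you asked. I lifted the guard to about 1.45 rad, seated the block in the well and closed the guard. Then I set the box behind the rack, stood the rightmost amber bottle in the gap and laid the timer on the box.

What the last checks showed:
- **Guard:** the handle's position in the side picture matches angle 0 to within about 2 px. When I pushed it down it met the stop with about 17 N up on the wrist. It had started slightly ajar.
- **Block:** it sits in the well with the rim visible all round, under the closed hood.
- **Box:** its centre is 125.3–126.2 mm behind the rack's centre (126 asked) and within 0.5 mm of centred. The yaw difference is about 0.3° in the wrist views; the top view is too coarse to confirm that.
- **Bottle:** upright, 58.5–60.8 mm behind the rack's centre (60 asked) and about 1 mm off to the side.
- **Timer:** flat and face up on the box, but about 2 mm nearer the rack than the box's middle.
- **Beaker and tape roll:** no change in the top pictures from start to finish.

The wrist and top cameras disagreed by about 2 mm on absolute sideways position, which is within the stated calibration. The distances relative to the rack agreed to about 2 mm.

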